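Clear up the reading station after a case

TASK

Clear up after the case: carry the tray by its handle to the grey waste bin and tip it so that all the used cassettes end up in the bin, then park the empty tray lying flat on the sloped rest, straight and centred, with its open end downhill against the stop. Also stand all the specimen jars upright on the narrow raised shelf, centred on its depth, in one single row side by side with gaps of no more than 15 mm between neighbours. Leave the slide box, the small bottle and the cup where they are.

Things in the scene. Friction and masses are not known exactly. Their poses are not given: they have to be found in the camera images.
- tray: steel tray, 160 long (x), 98 wide (y), 250 g; floor 4 thick, walls 4 thick and 30 high at both sides and the back (-x), front end (+x) fully open for pouring. Black bridge handle: square bar 12 x 12 across the tray (along y) over its middle, top 76 above the origin, 86 free between its side posts. Starts on the bench, open end roughly towards the robot. Origin: centre of the underside, z up
- tray_grip (a point): centre of the tray's handle bar, 70 above the tray's origin (axes as the tray's)
- tray_nose (a point): middle of the lower edge of the tray's open pouring end, 80 in front (+x) of the tray's origin
- bin: grey open-topped waste bin standing on the bench, fixed, 160 x 160 outside, 100 high, walls and floor 5 thick; inner floor bare. Origin: centre of the underside, z up. It may stand left or right
- rest: foot of the sloped draining rest, fixed to the bench; origin at bench level under the middle of its board, +x the downhill direction (roughly towards the robot). It may stand left or right
- rest_board: sloped aluminium board of the rest, fixed, 190 long (x), 130 wide (y), falling 0.38 rad (22 deg) along its +x. Origin: centre of its upper face, 55 above the bench; z is its normal. A stop 12 high crosses the low end, inner face at x = +85; no side walls. A tray lying on it with its open end against the stop has its origin at x = +5, y = 0, z = 0
- ledge: narrow raised shelf, fixed: a grey board 56 deep (own x) and 300 long (own y), 12 thick, its top 100 above the bench, on two thin posts at y = -120 and +120; nothing in front, behind or above it. Origin: on the bench under the board's centre, z up
- slidebox: bystander: flat blue-lidded slide box 90 x 170 x 34, loose, beyond the shelf; origin: centre of the underside
- dropper: bystander: small brown bottle, 42 diameter, 95 high, loose; origin: centre of the underside
- cup: bystander: white cup, 68 diameter, 80 high, loose; origin: centre of the underside
- cassette0: used tissue cassette, flat white plastic box 40 (x) x 28 (y) x 10 high, 15 g, starts flat in the tray; 3 to 5 are present. Origin: centre of the underside, z up
- cassette1: used tissue cassette, flat white plastic box 40 (x) x 28 (y) x 10 high, 15 g, starts flat in the tray; 3 to 5 are present. Origin: centre of the underside, z up
- cassette2: used tissue cassette, flat white plastic box 40 (x) x 28 (y) x 10 high, 15 g, starts flat in the tray; 3 to 5 are present. Origin: centre of the underside, z up
- cassette3: used tissue cassette, flat white plastic box 40 (x) x 28 (y) x 10 high, 15 g, starts flat in the tray; 3 to 5 are present. Origin: centre of the underside, z up
- cassette4: used tissue cassette, flat white plastic box 40 (x) x 28 (y) x 10 high, 15 g, starts flat in the tray; 3 to 5 are present. Origin: centre of the underside, z up
- jar0: specimen jar with white screw lid, straight cylinder 44 diameter, 56 high, about 90 g, starts upright on the bench; 4 or 5 are present. Origin: centre of the underside, z up
- jar1: specimen jar with white screw lid, straight cylinder 44 diameter, 56 high, about 90 g, starts upright on the bench; 4 or 5 are present. Origin: centre of the underside, z up
- jar2: specimen jar with white screw lid, straight cylinder 44 diameter, 56 high, about 90 g, starts upright on the bench; 4 or 5 are present. Origin: centre of the underside, z up
- jar3: specimen jar with white screw lid, straight cylinder 44 diameter, 56 high, about 90 g, starts upright on the bench; 4 or 5 are present. Origin: centre of the underside, z up
- jar4: specimen jar with white screw lid, straight cylinder 44 diameter, 56 high, about 90 g, starts upright on the bench; 4 or 5 are present. Origin: centre of the underside, z up
Mind the look-alikes: they are no part of the job. What is shaped like the jar4 but blue is not meant. Leave any black look-alike of the jar2 alone.

How it is judged:
On the way, in this order (a step that is already met when the one before it is completed fails the run):
1. the tray is tipped nose down (over 0.6 rad) with its handle above the bin (angle between tray's own z axis and vertical above 0.6 rad and height (world z) of tray_grip above 0.13 m and horizontal distance between tray_grip and bin below 0.12 m), for 0.1 s.
2. the empty tray is parked on the sloped rest, and all cassettes are in the bin (x of tray in the frame of rest_board between -0.012 and 0.012 m and y of tray in the frame of rest_board between -0.015 and 0.015 m and z of tray in the frame of rest_board between -0.004 and 0.006 m and angle between the z axis of tray and the z axis of rest_board, either way round below 0.07 rad and angle between the x axis of tray and the x axis of rest_board, either way round below 0.15 rad and x of tray_nose in the frame of rest_board above 0.05 m and x of cassette0 in the frame of bin between -0.078 and 0.078 m and y of cassette0 in the frame of bin between -0.078 and 0.078 m and x of cassette1 in the frame of bin between -0.078 and 0.078 m and y of cassette1 in the frame of bin between -0.078 and 0.078 m and x of cassette2 in the frame of bin between -0.078 and 0.078 m and y of cassette2 in the frame of bin between -0.078 and 0.078 m and x of cassette3 in the frame of bin between -0.078 and 0.078 m and y of cassette3 in the frame of bin between -0.078 and 0.078 m and x of cassette4 in the frame of bin between -0.078 and 0.078 m and y of cassette4 in the frame of bin between -0.078 and 0.078 m and z of each of cassette0, cassette1, cassette2, cassette3, cassette4 in the frame of bin below 0.09 m), for 0.2 s.
At the end, for the whole second after the job is handed in: Cassettes in the bin below its rim; tray flat on the sloped board (0.07 rad), open end downhill, within 12 mm along, 15 mm across, 0.15 rad of straight; jars upright on the shelf, within 10 mm of its centre line and 135 mm of its middle, neighbours' centres under 64 mm apart in one row; all at rest (all of step 2 and x of jar0 in the frame of ledge between -0.01 and 0.01 m and y of jar0 in the frame of ledge between -0.135 and 0.135 m and z of jar0 in the frame of ledge between 0.095 and 0.106 m and angle between each of jar0, jar1, jar2, jar3, jar4's own z axis and vertical below 0.1 rad and x of jar1 in the frame of ledge between -0.01 and 0.01 m and y of jar1 in the frame of ledge between -0.135 and 0.135 m and z of jar1 in the frame of ledge between 0.095 and 0.106 m and x of jar2 in the frame of ledge between -0.01 and 0.01 m and y of jar2 in the frame of ledge between -0.135 and 0.135 m and z of jar2 in the frame of ledge between 0.095 and 0.106 m and x of jar3 in the frame of ledge between -0.01 and 0.01 m and y of jar3 in the frame of ledge between -0.135 and 0.135 m and z of jar3 in the frame of ledge between 0.095 and 0.106 m and x of jar4 in the frame of ledge between -0.01 and 0.01 m and y of jar4 in the frame of ledge between -0.135 and 0.135 m and z of jar4 in the frame of ledge between 0.095 and 0.106 m and (horizontal distance between jar0 and jar1 below 0.064 m or horizontal distance between jar0 and jar2 below 0.064 m or horizontal distance between jar0 and jar3 below 0.064 m or horizontal distance between jar0 and jar4 below 0.064 m) and (horizontal distance between any of jar0, jar1 and jar2 below 0.064 m or horizontal distance between any of jar0, jar1 and jar3 below 0.064 m or horizontal distance between any of jar0, jar1 and jar4 below 0.064 m) and (horizontal distance between any of jar0, jar2 and jar1 below 0.064 m or horizontal distance between any of jar0, jar2 and jar3 below 0.064 m or horizontal distance between any of jar0, jar2 and jar4 below 0.064 m) and (horizontal distance between any of jar0, jar1, jar2 and jar3 below 0.064 m or horizontal distance between any of jar0, jar1, jar2 and jar4 below 0.064 m) and (horizontal distance between any of jar0, jar3 and jar1 below 0.064 m or horizontal distance between any of jar0, jar3 and jar2 below 0.064 m or horizontal distance between any of jar0, jar3 and jar4 below 0.064 m) and (horizontal distance between any of jar0, jar1, jar3 and jar2 below 0.064 m or horizontal distance between any of jar0, jar1, jar3 and jar4 below 0.064 m) and (horizontal distance between any of jar0, jar2, jar3 and jar1 below 0.064 m or horizontal distance between any of jar0, jar2, jar3 and jar4 below 0.064 m) and horizontal distance between any of jar0, jar1, jar2, jar3 and jar4 below 0.064 m and (horizontal distance between any of jar0, jar4 and jar1 below 0.064 m or horizontal distance between any of jar0, jar4 and jar2 below 0.064 m or horizontal distance between any of jar0, jar4 and jar3 below 0.064 m) and (horizontal distance between any of jar0, jar1, jar4 and jar2 below 0.064 m or horizontal distance between any of jar0, jar1, jar4 and jar3 below 0.064 m) and (horizontal distance between any of jar0, jar2, jar4 and jar1 below 0.064 m or horizontal distance between any of jar0, jar2, jar4 and jar3 below 0.064 m) and horizontal distance between any of jar0, jar1, jar2, jar4 and jar3 below 0.064 m and (horizontal distance between any of jar0, jar3, jar4 and jar1 below 0.064 m or horizontal distance between any of jar0, jar3, jar4 and jar2 below 0.064 m) and horizontal distance between any of jar0, jar1, jar3, jar4 and jar2 below 0.064 m and horizontal distance between any of jar0, jar2, jar3, jar4 and jar1 below 0.064 m and linear speed of each of jar0, jar1, jar2, jar3, jar4, cassette0, cassette1, cassette2, cassette3, cassette4, tray below 0.02 m/s); the robot touches nothing.
It fails at once if the slide box is pushed more than 30 mm or knocked over (distance of slidebox from where it was at the start of the episode above 0.03 m or angle between slidebox's own z axis and vertical above 0.5 rad).
It fails at once if the small bottle is pushed more than 30 mm or knocked over (distance of dropper from where it was at the start of the episode above 0.03 m or angle between dropper's own z axis and vertical above 0.5 rad).
It fails at once if the cup is pushed more than 30 mm or knocked over (distance of cup from where it was at the start of the episode above 0.03 m or angle between cup's own z axis and vertical above 0.5 rad).
Of jar0, jar1, jar2, jar3, jar4 only 4 to 5 are there at a start; the rules pass over those that are not, and their reading is None.
Of cassette0, cassette1, cassette2, cassette3, cassette4 only 3 to 5 are there at a start; the rules pass over those that are not, and their reading is None.
At some moment in a run one of tray may be knocked a few centimetres aside while the robot is not near it.
It also fails if it takes over 208 s, if anything falls off the work surface, if the arm or the gripper's body presses on something with over 40 N, if the wrist force passes 120 N, or if a joint passes its speed limit or range.

ROBOT

A 6-joint arm with a two-finger parallel gripper is mounted at the origin on the work surface. World frame = base frame: x ahead of the robot, y to its left, z up, the work surface at z = 0. Lengths are in m, angles in rad, forces in N, time in s.
With the tool pointing down it reaches from about 0.375 to 0.975 m from the base axis. Payload 3.8 kg.
Tool frame: the origin (TCP) lies midway between the tips of the shut fingers; the grasp point (between the pads) lies 19 mm behind it; x points along the fingers, y is the direction in which the jaws open and shut, and the axes are right-handed (so a half turn about x gives the same grasp; the last joint's range is limited). The gripper opens to 85 mm and grips with 20 to 120 N. Pads are 22 mm wide; open, the fingers measure 114 mm over their backs; the gripper's body (76 mm by 85 mm) begins 54 mm behind the grasp point. The pads swing forward as they close: fully open they stand 13 mm farther back than shut.
Start: joints at [1.246, 0.264, 1.604, -0, 1.274, -0.037], TCP at [0.192, 0.647, 0.231] pointing down, gripper open.
Joint ranges: [-2.63, 2.63], [-0.94, 2.18], [0.31, 2.57], [-1.31, 4.45], [0, 2.66], [-2.55, 2.55]. Speed limits (rad/s): [2.57, 2.57, 3.14, 3.14, 3.14, 3.14].

INTERFACE

Orientations are given as a rotation vector (axis times angle).
In Python, from workcell import read_state, read_camera, get_calibration, finish_job gives the robot as it stands. The module is installed in compiled form; this text tells all that it offers.
- The arm moves only by the shell command python3 -m creep 'ROWS' [FORCE]. ROWS is JSON, a list of rows, each a list of 3 entries, a list of its own where there are three numbers: the closure in counts, from 0 (fully open) to 255 (shut), then the shift along the world's x, y, z in mm, then the turn about the world's z in rad. In form: [[hand, [tx, ty, tz], spin], ...]. A call has exactly 8 rows; each row shifts and turns the commanded pose from where the row before left it; what a row does not reach is not made up. A row lasts 1/12 s, in which the tool goes at most 41.7 mm and 7.16 degrees, less where a joint would pass 70% of its speed; a pose out of reach is approached as far as the arm can. A call is refused whole if a number of a shift passes 41.7 or a number of a turn 0.125, either way. A call with a gripper value outside its range is refused whole. The fingers move at their own pace and stop on an object; FORCE is the grip in N (left out, the last holds). Time passes only in rows, so rows that do not move let the fingers close, or fill a call up. It gives the time, the measured TCP pose, the force and the opening at its end, in the units of the state.
- read_state(): the state, without advancing time (a new reading comes with each control period).
- read_camera(name): name is "side" or "top" or "wrist"; returns (picture, depth): 400x640x3 uint8, blue, green, red; 400x640 float32, m along the optical axis (not along the pixel's ray), 0 where there is no reading.
- get_calibration(name): a dict with "K" (3x3 intrinsics, pixels), "eye" and "orientation" of the camera in the world. Camera axes: x right, y down, z forward; pixel columns grow to the right and rows downward; lengths in m; the calibration is good to about 2 mm. A picture is of the moment at which its call begins: read the wrist's pose just before it. get_calibration takes no time and is no camera call; for the wrist camera it gives the pose at the moment of the call.
- finish_job(): hands the job in, once; it reports no verdict.
The state is a dict: "time": time; "q": joint angles; "joint_vel": joint speeds; "joint_torque": joint torques, N m; "tool_pos": TCP position; "tcp_rot": TCP orientation; "wrist_force": force on the tool from outside, world axes, zero at the start; "torque": the same for the moment, N m; "width": opening from 0.0 (shut) to 1.0 (fully open).
Only numpy, scipy, OpenCV 4.12 (cv2) and the standard library are available. Lean on these libraries where they do the work, as an engineer would, in place of code of your own. Each camera call takes 0.05 s, during which the arm holds its last target.

## Working session

There is one attempt and no reset: what is moved stays moved. The work goes in short steps, Python scripts to look and compute and a shell command to move; the robot and the scene stay as the last step left them, time stands still between calls to the robot, and variables do not carry over. Pictures are saved under pics/ and viewed, and the job is handed in when it is done.

```bash
mkdir -p pics; cat > h.py <<'E'
import numpy as np,cv2
from workcell import *
def shot(n,tag):
    c=get_calibration(n); im,d=read_camera(n); cv2.imwrite(f'pics/{tag}.png',im); np.savez(f'{tag}.npz',im=im,d=d,K=c['K'],eye=c['eye'],ori=c['orientation']); return im,d,c
def R(c):
    o=np.array(c['orientation'] if 'orientation' in c else c['ori'],float)
    return o if o.shape==(3,3) else cv2.Rodrigues(o)[0]
def ray(c,u,v,z):
    r=R(c)@np.linalg.inv(np.array(c['K']))@np.array([u,v,1.]); e=np.array(c['eye']); return e+r*(z-e[2])/r[2]
def cloud(d,c):
    v,u=np.mgrid[0:d.shape[0],0:d.shape[1]]
    p=np.stack([u,v,np.ones_like(u)],-1)@np.linalg.inv(np.array(c['K'])).T*d[...,None]
    P=p@R(c).T+np.array(c['eye']); P[d<=0]=np.nan; return P
def proj(c,p):
    q=R(c).T@(np.array(p)-np.array(c['eye'])); q=np.array(c['K'])@q; return q[:2]/q[2]
E
python3 - <<'E'
from h import *
print(read_state())
for n in ['side','top','wrist']:
    im,d,c=shot(n,n+'0'); print(n,c)
E
```

```text
{'time': 0.0, 'q': array([ 1.24609532e+00,  2.64781243e-01,  1.60537935e+00, -1.51035171e-05,
        1.27368810e+00, -3.68924896e-02]), 'joint_vel': array([ 0.00173296, -0.00205026,  0.00094369,  0.00082034,  0.00034005,
       -0.0003822 ]), 'joint_torque': array([ 1.57074137e-03, -5.15108085e+01, -3.67318654e+01,  5.65136111e-05,
        1.28831249e-02, -8.49702815e-06]), 'tool_pos': array([0.19136839, 0.6465429 , 0.22994021]), 'tcp_rot': array([ 0.22416178,  1.55935728, -0.22766194]), 'wrist_force': array([-0.42764894, -0.23073128, -0.62678868]), 'torque': array([ 0.01282892,  0.00058399, -0.0139058 ]), 'width': 0.9989099701382269}
side {'K': array([[365.41776379,   0.        , 318.56472147],
       [  0.        , 365.41776379, 201.46798017],
       [  0.        ,   0.        ,   1.        ]]), 'eye': array([0.30951841, 0.75498451, 0.53062486]), 'orientation': array([-0.4752554 ,  2.54262493, -1.48854974])}
top {'K': array([[367.09435103,   0.        , 317.39714151],
       [  0.        , 367.09435103, 198.30690608],
       [  0.        ,   0.        ,   1.        ]]), 'eye': array([0.4457375 , 0.01260098, 1.00154831]), 'orientation': array([-2.17473479,  2.15713083, -0.16106263])}
wrist {'K': array([[323.61663079,   0.        , 319.26864552],
       [  0.        , 323.61663079, 200.35462708],
       [  0.        ,   0.        ,   1.        ]]), 'eye': array([0.12393417, 0.66696439, 0.37182762]), 'orientation': array([2.32783548, 1.73749446, 0.24450476])}
```

View pics/top0.png

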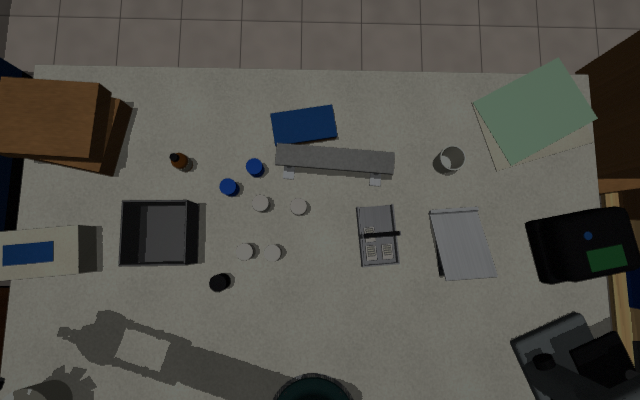

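View pics/side0.png

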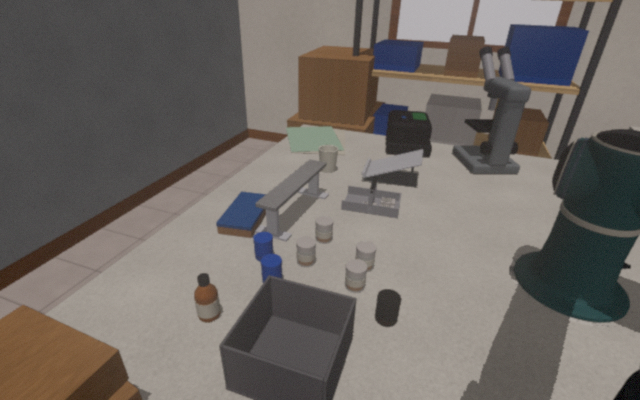

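View pics/wrist0.png

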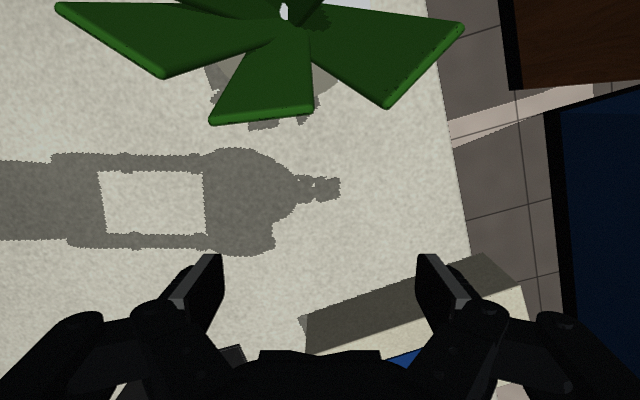

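```bash
python3 - <<'E'
from h import *
z=np.load('top0.npz'); c={k:z[k] for k in z}; P=cloud(z['d'],z)
b=z['im'][120:290,110:510]; cv2.imwrite('pics/topcrop.png',cv2.resize(b,(800,340),interpolation=cv2.INTER_CUBIC))
b=z['im'][195:275,345:410]; cv2.imwrite('pics/traycrop.png',cv2.resize(b,(488,600),interpolation=cv2.INTER_CUBIC))
for u,v in [(160,233),(262,204),(299,208),(248,251),(277,252),(229,187),(255,167),(220,282),(378,215),(380,234),(462,220),(462,265),(335,159),(450,158),(180,160),(305,122),(100,233),(550,245)]:
    print(u,v,np.round(P[v,u],3))
# heights map
H=P[...,2]; cv2.imwrite('pics/h.png',np.clip(np.nan_to_num(H)*255/0.2,0,255).astype(np.uint8))
E
```

```text
160 233 [0.475 0.413 0.003]
262 204 [0.55  0.135 0.056]
299 208 [0.541 0.04  0.057]
248 251 [0.43  0.168 0.054]
277 252 [0.428 0.095 0.053]
229 187 [0.594 0.222 0.056]
255 167 [0.648 0.157 0.053]
220 282 [0.352 0.236 0.054]
378 215 [ 0.529 -0.175  0.001]
380 234 [ 0.475 -0.166  0.076]
462 220 [ 0.515 -0.395  0.031]
462 265 [ 0.399 -0.372  0.072]
335 159 [ 0.662 -0.05   0.097]
450 158 [ 0.689 -0.377  0.011]
180 160 [0.66  0.347 0.071]
305 122 [0.779 0.027 0.034]
100 233 [ 0.474  0.575 -0.001]
550 245 [ 0.45  -0.592  0.086]
```

View pics/topcrop.png

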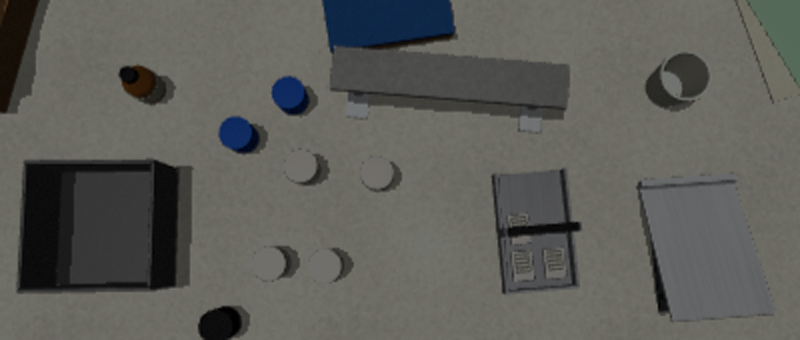

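View pics/traycrop.png

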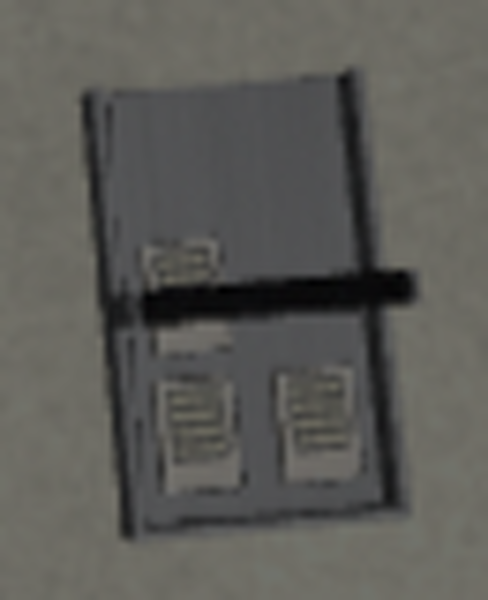

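View pics/h.png

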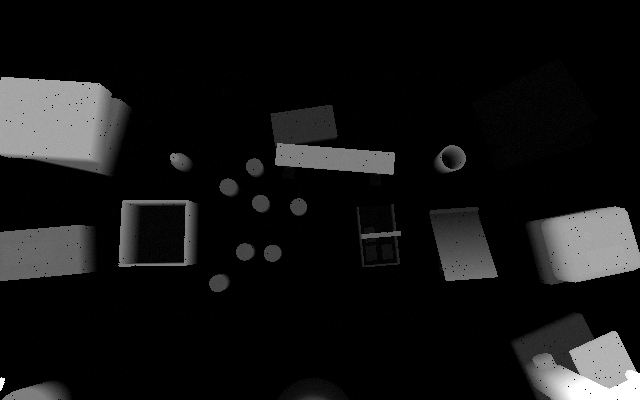

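```bash
python3 - <<'E'
from h import *
for n in ['top','side']:
    z=np.load(n+'0.npz'); print(n,proj(z,[0,0,0.0]),proj(z,[0.19,0.647,0.23]),proj(z,[0.46,0.41,0.1]))
z=np.load('top0.npz'); P=cloud(z['d'],z);H=P[...,2]
def fitrect(m,name):
    p=P[m][:,:2].astype(np.float32); r=cv2.minAreaRect(p); print(name,len(p),np.round(r[0],4),np.round(r[1],4),round(r[2],2)); return r
v,u=np.mgrid[0:400,0:640]
def box(a,b,c,d): return (u>=a)&(u<=c)&(v>=b)&(v<=d)
fitrect(box(110,190,205,275)&(H>.09),'bin')
fitrect(box(265,135,405,185)&(H>.09),'ledge')
fitrect(box(345,195,410,275)&(H>.066),'bar')
fitrect(box(345,195,410,275)&(H>.012),'tray')
m=box(425,200,505,285)&(H>.02); fitrect(m,'rest')
q=P[m]; A=np.c_[q[:,:2],np.ones(len(q))]; s=np.linalg.lstsq(A,q[:,2],rcond=None)[0]; r=q[:,2]-A@s
g=abs(r)<.004; s=np.linalg.lstsq(A[g],q[g][:,2],rcond=None)[0]; print('plane',s,np.arctan(np.hypot(*s[:2])),np.arctan2(-s[1],-s[0]),'std',np.std((q[:,2]-A@s)[g]))
fitrect(box(265,95,345,145)&(H>.02)&(H<.05),'slidebox')
for nm,(a,b) in dict(j0=(262,204),j1=(299,208),j2=(246,251),j3=(273,253),blue1=(229,187),blue2=(255,167),black=(219,283)).items():
    m=box(a-14,b-14,a+14,b+14)&(H>.05)&(H<.062); c,rd=cv2.minEnclosingCircle(P[m][:,:2].astype(np.float32)); print(nm,m.sum(),np.round(c,4),round(rd,4),P[m][:,:2].mean(0).round(4),np.median(P[m][:,2]))
E
```

```text
top [312.45339283 421.1157769 ] [-15.85194    374.43045909] [144.83021561 238.01262743]
side [568.05238839 283.35620935] [575.86077092 626.96388719] [297.12923917 329.35240851]
bin 724 [0.474  0.3918] [0.1599 0.1614] 1.15
ledge 2640 [ 0.6635 -0.05  ] [0.3002 0.0574] 85.94
bar 188 [ 0.4738 -0.1689] [0.0119 0.0977] 5.13
tray 867 [ 0.4739 -0.1691] [0.16   0.0987] 5.28
rest 3606 [ 0.4566 -0.3816] [0.1824 0.1326] 4.39
plane [-0.39133426 -0.03096381  0.22043996] 0.3740738643300497 0.07895917901907372 std 0.001571251307815791
slidebox 2073 [0.7717 0.0314] [0.0934 0.1721] 9.66
j0 229 [0.5538 0.1415] 0.0222 [0.5536 0.1409] 0.05479638393721198
j1 218 [0.5459 0.0423] 0.0219 [0.5456 0.0423] 0.05497691841460767
j2 234 [0.4285 0.1781] 0.0217 [0.4284 0.178 ] 0.05473196221706411
j3 234 [0.4254 0.1073] 0.0218 [0.4255 0.1073] 0.05482258361588549
blue1 222 [0.5966 0.2265] 0.0219 [0.5959 0.2262] 0.05517653666455408
blue2 220 [0.6503 0.1598] 0.0222 [0.6499 0.1596] 0.05494420155757007
black 244 [0.3496 0.2417] 0.0222 [0.3497 0.2418] 0.054781359871198476
```

```bash
cat >> h.py <<'E'
def st():
    s=read_state(); M=cv2.Rodrigues(np.array(s['tcp_rot']))[0]
    y=M[:,1]; a=np.arctan2(y[1],y[0]); 
    print('t',round(s['time'],2),'tcp',np.round(s['tool_pos'],4),'jaw yaw',round(a,3),'xaxis',np.round(M[:,0],3),'F',np.round(s['wrist_force'],1),'w',round(s['width'],3)); return s
E
python3 -c "
from h import *
st()"
python3 -m creep '[[0,[35,-41,0],0],[0,[35,-41,0],0],[0,[35,-41,0],0],[0,[35,-41,0],0],[0,[35,-41,0],0],[0,[35,-41,0],0],[0,[35,-41,0],0],[0,[35,-41,0],0]]' 20
python3 -c "
from h import *
st()"
```

```text
t 0.15 tcp [0.1914 0.6467 0.2302] jaw yaw 1.283 xaxis [-0.001 -0.002 -1.   ] F [ 0.3  0.4 -0. ] w 1.002
time: 0.82
tool_pos: [0.4087, 0.3919, 0.231]
tcp_rot: [0.226, 1.559, -0.226]
wrist_force: [1.3, -0.2, -0.9]
width: 0.996
t 0.82 tcp [0.4087 0.3919 0.231 ] jaw yaw 1.283 xaxis [-0. -0. -1.] F [ 1.3 -0.2 -0.9] w 0.996
```

```bash

python3 -m creep '[[0,[5,-41,0],-0.1],[0,[5,-41,0],-0.1],[0,[5,-41,0],-0.1],[0,[5,-41,0],-0.1],[0,[5,-41,0],-0.1],[0,[5,-41,0],-0.1],[0,[5,-41,0],-0.1],[0,[5,-41,0],-0.1]]' 20
python3 -m creep '[[0,[5,-39,0],-0.1],[0,[5,-39,0],-0.1],[0,[5,-39,0],-0.1],[0,[5,-39,-10],-0.092],[0,[5,-39,-10],0],[0,[0,-38,-20],0],[0,[0,0,-20],0],[0,[0,0,-20],0]]' 20
python3 - <<'E'
from h import *
st()
im,d,c=shot('top','top1'); P=cloud(d,c);H=P[...,2]; v,u=np.mgrid[0:400,0:640]
shot('wrist','wr1'); st()
E
```

```text
time: 1.48
tool_pos: [0.4476, 0.0638, 0.2312]
tcp_rot: [0.85, 1.398, -0.85]
wrist_force: [1.7, -0.1, 0.2]
width: 0.999
time: 2.15
tool_pos: [0.4729, -0.1687, 0.1512]
tcp_rot: [1.145, 1.248, -1.145]
wrist_force: [0.0, 0.2, -0.1]
width: 0.997
t 2.15 tcp [ 0.4729 -0.1687  0.1512] jaw yaw 0.087 xaxis [ 0.001 -0.    -1.   ] F [ 0.   0.2 -0.1] w 0.997
t 2.25 tcp [ 0.4697 -0.1657  0.1478] jaw yaw 0.089 xaxis [-0.008  0.003 -1.   ] F [-0.7  1.1 -1.2] w 1.0
```

View pics/wr1.png

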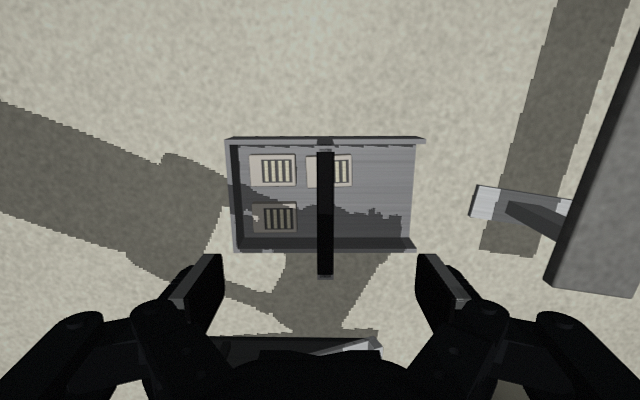

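```bash

python3 -m creep '[[0,[1,0,-25],0],[0,[0,0,-25],0],[0,[0,0,-25],0],[0,[0,0,-20],0],[0,[0,0,0],0],[255,[0,0,0],0],[255,[0,0,0],0],[255,[0,0,0],0]]' 40
python3 -m creep '[[255,[0,0,0],0],[255,[0,0,0],0],[255,[0,0,0],0],[255,[0,0,20],0],[255,[0,0,20],0],[255,[0,0,20],0],[255,[0,0,0],0],[255,[0,0,0],0]]' 40
python3 - <<'E'
from h import *
st()
shot('side','s2'); 
E
```

```text
time: 2.92
tool_pos: [0.4759, -0.1667, 0.0592]
tcp_rot: [1.142, 1.247, -1.14]
wrist_force: [0.5, 0.7, 0.1]
width: 0.607
time: 3.58
tool_pos: [0.4749, -0.1666, 0.1178]
tcp_rot: [1.142, 1.248, -1.141]
wrist_force: [1.5, 0.0, -3.1]
width: 0.132
t 3.58 tcp [ 0.4749 -0.1666  0.1178] jaw yaw 0.091 xaxis [ 0.003 -0.001 -1.   ] F [ 1.5  0.  -3.1] w 0.132
```

View pics/s2.png

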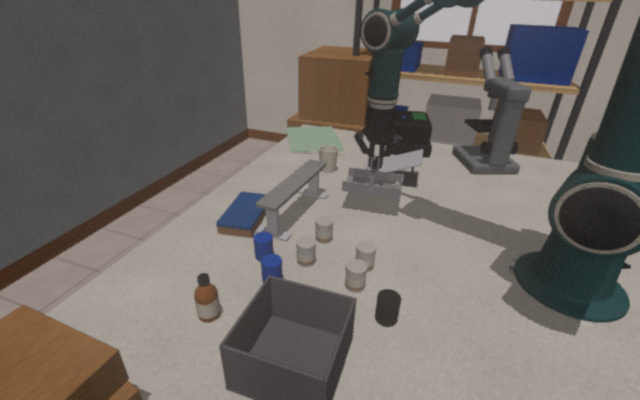

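```bash

python3 -m creep '[[255,[0,0,36],0],[255,[-3,10,36],0],[255,[-3,36,0],0],[255,[-3,39,0],0],[255,[-3,39,0],0],[255,[-3,39,0],0],[255,[-3,39,0],-0.01],[255,[-3,39,0],-0.01]]' 40
python3 -m creep '[[255,[-4,39,0],-0.01],[255,[-4,39,0],-0.01],[255,[-4,39,0],-0.01],[255,[-4,39,0],-0.01],[255,[-4,39,0],-0.01],[255,[-4,39,0],0],[255,[-4,39,0],0],[255,[0,20,0],0]]' 40
python3 - <<'E'
from h import *
st()
E
```

```text
time: 4.3
tool_pos: [0.451, 0.0763, 0.1866]
tcp_rot: [1.156, 1.244, -1.16]
wrist_force: [1.6, 0.2, -2.6]
width: 0.126
time: 4.97
tool_pos: [0.4228, 0.3712, 0.1863]
tcp_rot: [1.19, 1.222, -1.195]
wrist_force: [0.1, 0.3, -3.0]
width: 0.13
t 4.97 tcp [0.4228 0.3712 0.1863] jaw yaw 0.023 xaxis [-0.003 -0.    -1.   ] F [ 0.1  0.3 -3. ] w 0.13
```

```bash

python3 -m creep '[[255,[6,20,0],0],[255,[0,0,0],0],[255,[0,0,-10],0],[255,[0,0,-5],0],[255,[0,0,0],0],[255,[0,0,0],0],[255,[0,0,0],0],[255,[0,0,0],0]]' 20
python3 - <<'E'
from h import *
st()
im,d,c=shot('top','top3')
b=im[180:290,90:230]; cv2.imwrite('pics/t3.png',cv2.resize(b,(700,550),interpolation=cv2.INTER_CUBIC))
im,d,c=shot('side','s3')
P=cloud(d,c)
b=im[200:400,180:420]; cv2.imwrite('pics/s3c.png',cv2.resize(b,(720,600),interpolation=cv2.INTER_CUBIC))
E
```

```text
time: 5.63
tool_pos: [0.4313, 0.3873, 0.1742]
tcp_rot: [1.195, 1.219, -1.194]
wrist_force: [-0.1, 0.1, -1.7]
width: 0.127
t 5.63 tcp [0.4313 0.3873 0.1742] jaw yaw 0.02 xaxis [ 0.  0. -1.] F [-0.1  0.1 -1.7] w 0.127
```

View pics/t3.png

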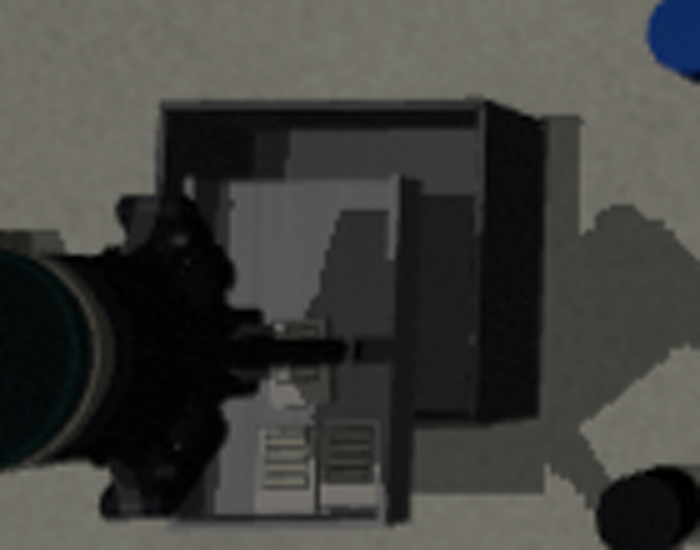

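View pics/s3c.png

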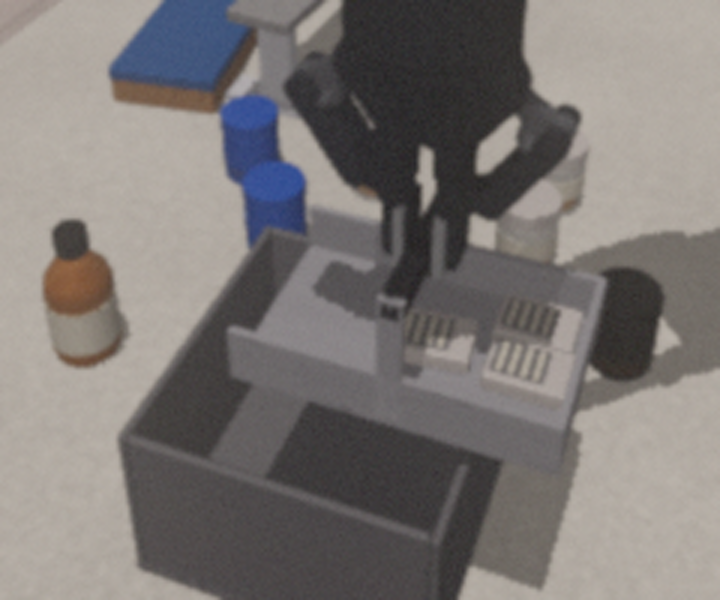

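```bash

python3 -m creep '[[255,[0,2,-8],0],[255,[0,2,-7],0],[255,[3,0,-2],0],[255,[3,0,-2],0],[255,[3,0,-2],0],[255,[3,0,-2],0],[255,[0,0,0],0],[255,[0,0,0],0]]' 20
python3 - <<'E'
from h import *
st()
im,d,c=shot('side','s4')
b=im[200:400,180:420]; cv2.imwrite('pics/s4c.png',cv2.resize(b,(720,600),interpolation=cv2.INTER_CUBIC))
E
```

```text
time: 6.4
tool_pos: [0.4419, 0.3927, 0.1523]
tcp_rot: [1.194, 1.222, -1.196]
wrist_force: [-5.2, -0.8, 9.5]
width: 0.131
t 6.4 tcp [0.4419 0.3927 0.1523] jaw yaw 0.02 xaxis [-0.003  0.001 -1.   ] F [-5.2 -0.8  9.5] w 0.131
```

View pics/s4c.png

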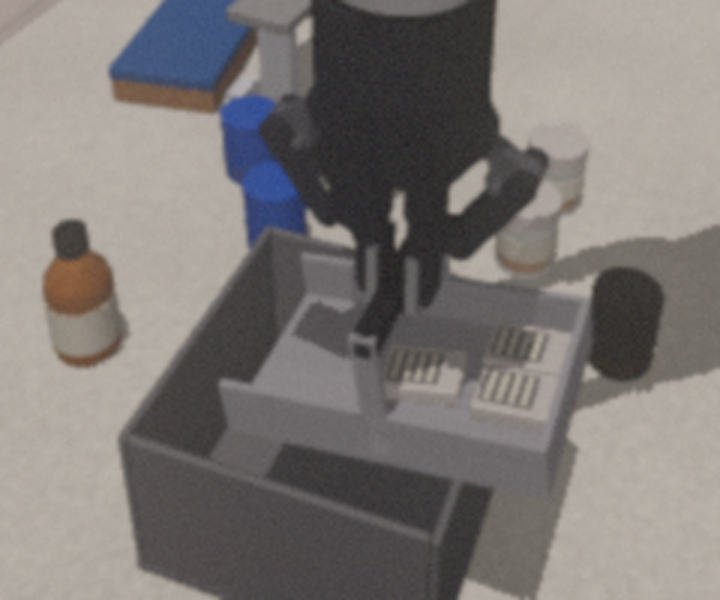

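```bash

python3 -m creep '[[215,[0,0,0],0],[205,[0,0,-4],0],[200,[0,0,-8],0],[195,[0,0,-8],0],[195,[0,0,-5],0],[195,[0,0,0],0],[195,[0,0,0],0],[195,[0,0,0],0]]' 20
python3 - <<'E'
from h import *
st()
im,d,c=shot('side','s5')
b=im[200:400,180:420]; cv2.imwrite('pics/s5c.png',cv2.resize(b,(720,600),interpolation=cv2.INTER_CUBIC))
E
```

```text
time: 7.12
tool_pos: [0.4421, 0.3912, 0.1248]
tcp_rot: [1.192, 1.22, -1.196]
wrist_force: [0.6, 0.6, -0.9]
width: 0.232
t 7.12 tcp [0.4421 0.3912 0.1248] jaw yaw 0.021 xaxis [-0.002 -0.002 -1.   ] F [ 0.6  0.6 -0.9] w 0.232
```

View pics/s5c.png

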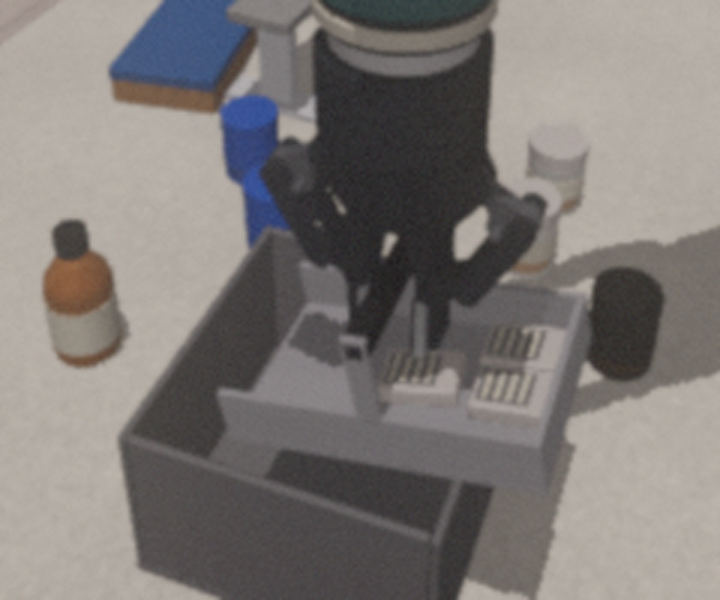

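```bash
cat >> h.py <<'E'
def edge(P,pts):
    for u,v in pts:
        u=int(180+u/3);v=int(200+v/3); print((u,v),np.round(np.nanmedian(P[v-1:v+2,u-1:u+2].reshape(-1,3),0),4))
E
python3 - <<'E'
from h import *
z=np.load('s5.npz'); P=cloud(z['d'],z)
edge(P,[(240,402),(300,418),(340,425),(400,430),(450,440),(520,455),(300,310),(345,330),(400,385),(500,375)])
E
```

```text
(260, 334) [0.5041 0.4415 0.1063]
(280, 339) [0.4727 0.4407 0.108 ]
(293, 341) [0.453  0.4402 0.1117]
(313, 343) [0.4238 0.4399 0.1217]
(330, 346) [0.3997 0.4397 0.1252]
(353, 351) [0.3687 0.4384 0.1284]
(280, 303) [0.5325 0.3203 0.045 ]
(295, 310) [0.4531 0.4316 0.164 ]
(313, 328) [0.4372 0.4041 0.1058]
(346, 325) [0.3924 0.3886 0.1152]
```

```bash

python3 -m creep '[[195,[3,0,-2],0],[195,[3,0,-2],0],[195,[3,0,-2],0],[195,[3,0,-2],0],[195,[3,0,-2],0],[195,[3,0,-2],0],[195,[0,0,0],0],[195,[0,0,0],0]]' 20
python3 - <<'E'
from h import *
st()
im,d,c=shot('side','s6')
b=im[200:400,180:420]; cv2.imwrite('pics/s6c.png',cv2.resize(b,(720,600),interpolation=cv2.INTER_CUBIC))
E
```

```text
time: 7.83
tool_pos: [0.4615, 0.3919, 0.1139]
tcp_rot: [1.194, 1.219, -1.194]
wrist_force: [2.2, 0.3, 0.2]
width: 0.232
t 7.83 tcp [0.4615 0.3919 0.1139] jaw yaw 0.021 xaxis [ 0.  0. -1.] F [2.2 0.3 0.2] w 0.232
```

View pics/s6c.png

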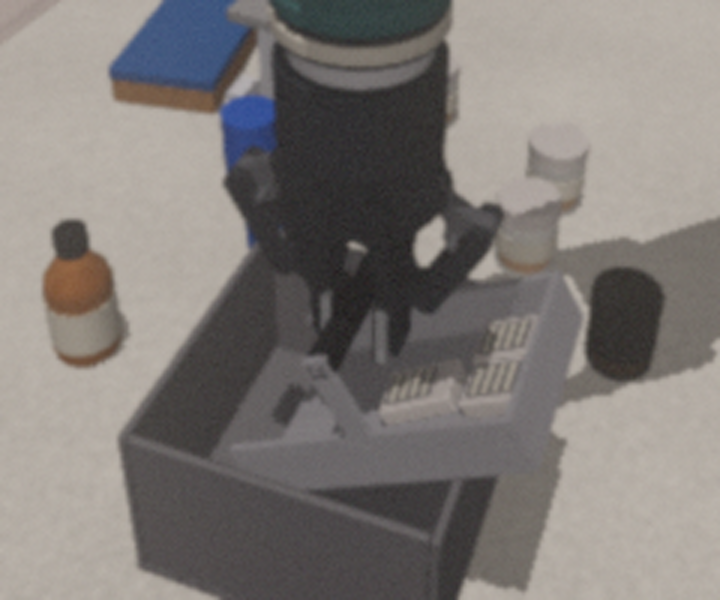

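```bash
python3 - <<'E'
from h import *
z=np.load('s6.npz'); P=cloud(z['d'],z)
edge(P,[(240,455),(300,455),(340,450),(380,445),(450,440),(520,430),(315,365)])
E
python3 -m creep '[[195,[2,0,-1],0],[195,[2,0,-1],0],[195,[2,0,-1],0],[195,[2,0,-1],0],[195,[1,0,0],0],[195,[0,0,0],0],[195,[0,0,0],0],[195,[0,0,0],0]]' 20
python3 - <<'E'
from h import *
st()
im,d,c=shot('side','s7')
b=im[200:400,180:420]; cv2.imwrite('pics/s7c.png',cv2.resize(b,(720,600),interpolation=cv2.INTER_CUBIC))
E
```

```text
(260, 351) [0.5064 0.4418 0.0679]
(280, 351) [0.4738 0.4404 0.083 ]
(293, 350) [0.453  0.4409 0.0936]
(306, 348) [0.4336 0.44   0.1066]
(330, 346) [0.3998 0.4392 0.1244]
(353, 343) [0.3704 0.4353 0.1389]
(285, 321) [0.4646 0.44   0.147 ]
time: 8.55
tool_pos: [0.4701, 0.3918, 0.1099]
tcp_rot: [1.194, 1.219, -1.194]
wrist_force: [2.5, -0.1, -0.8]
width: 0.238
t 8.55 tcp [0.4701 0.3918 0.1099] jaw yaw 0.021 xaxis [ 0. -0. -1.] F [ 2.5 -0.1 -0.8] w 0.238
```

View pics/s7c.png

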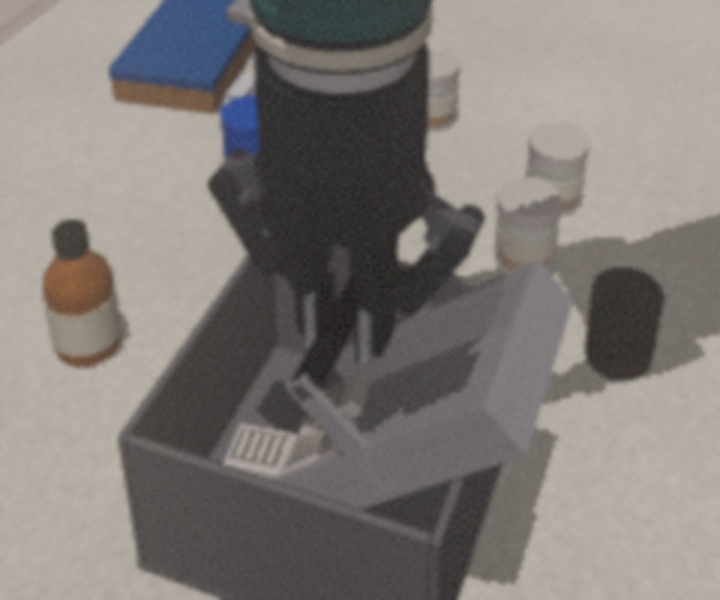

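```bash
python3 - <<'E'
from h import *
z=np.load('s7.npz'); P=cloud(z['d'],z)
edge(P,[(330,488),(380,465),(430,450),(480,430),(298,385),(305,395),(365,455)])
E
python3 -m creep '[[195,[2,0,-1],0],[195,[1,0,0],0],[195,[0,0,0],0],[195,[0,0,0],0],[195,[0,0,0],0],[195,[0,0,0],0],[195,[0,0,0],0],[195,[0,0,0],0]]' 20
python3 - <<'E'
from h import *
st()
im,d,c=shot('side','s8')
b=im[200:400,180:420]; cv2.imwrite('pics/s8c.png',cv2.resize(b,(720,600),interpolation=cv2.INTER_CUBIC))
E
```

```text
(290, 362) [0.4585 0.4406 0.0646]
(306, 355) [0.4337 0.4397 0.0909]
(323, 350) [0.4094 0.4393 0.1126]
(340, 343) [0.3868 0.4388 0.1358]
(279, 328) [0.4741 0.4404 0.1297]
(281, 331) [0.4708 0.4408 0.1255]
(301, 351) [0.4412 0.4401 0.0961]
time: 9.27
tool_pos: [0.4731, 0.3919, 0.1089]
tcp_rot: [1.194, 1.219, -1.193]
wrist_force: [2.0, -0.3, -0.8]
width: 0.232
t 9.27 tcp [0.4731 0.3919 0.1089] jaw yaw 0.021 xaxis [ 0.  0. -1.] F [ 2.  -0.3 -0.8] w 0.232
```

View pics/s8c.png

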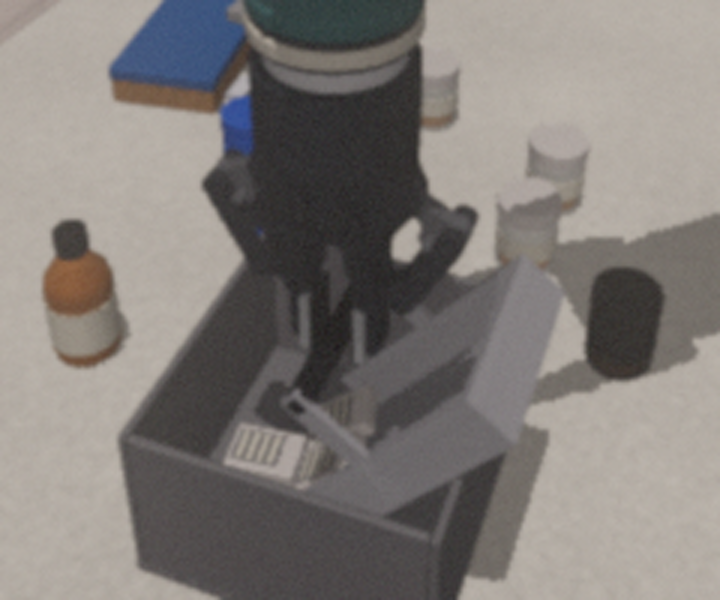

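```bash

python3 -m creep '[[255,[0,0,0],0],[255,[0,0,0],0],[255,[0,0,0],0],[255,[0,0,0],0],[255,[0,0,6],0],[255,[0,0,6],0],[255,[0,0,0],0],[255,[0,0,0],0]]' 60
python3 - <<'E'
from h import *
st()
im,d,c=shot('side','s9')
b=im[200:400,180:420]; cv2.imwrite('pics/s9c.png',cv2.resize(b,(720,600),interpolation=cv2.INTER_CUBIC))
E
```

```text
time: 9.98
tool_pos: [0.4727, 0.392, 0.1212]
tcp_rot: [1.194, 1.219, -1.194]
wrist_force: [-0.7, 0.2, -1.7]
width: 0.155
t 9.98 tcp [0.4727 0.392  0.1212] jaw yaw 0.021 xaxis [-0.  0. -1.] F [-0.7  0.2 -1.7] w 0.155
```

View pics/s9c.png

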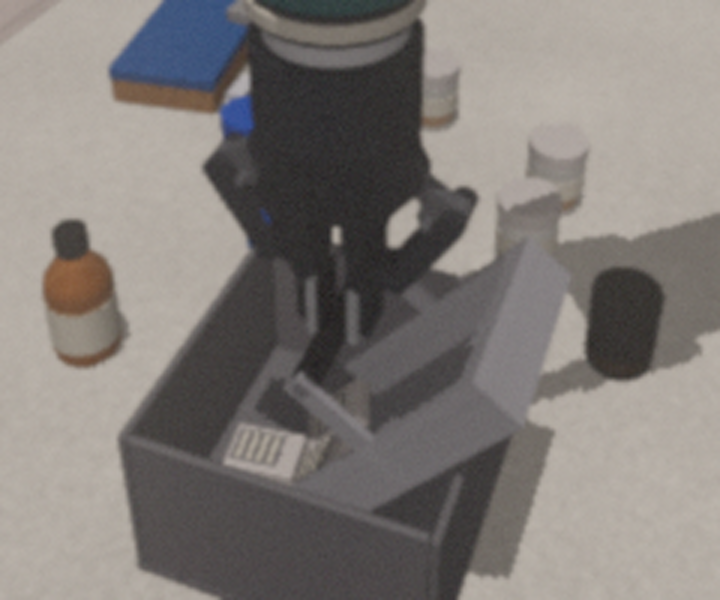

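```bash

python3 -m creep '[[255,[0,0,8],0],[255,[0,0,8],0],[255,[0,0,8],0],[255,[0,0,8],0],[255,[0,0,8],0],[255,[0,0,0],0],[255,[0,0,0],0],[255,[0,0,0],0]]' 60
python3 - <<'E'
from h import *
st()
im,d,c=shot('side','s10')
b=im[160:400,180:420]; cv2.imwrite('pics/s10c.png',cv2.resize(b,(600,600),interpolation=cv2.INTER_CUBIC))
E
```

```text
time: 10.7
tool_pos: [0.4729, 0.3918, 0.1609]
tcp_rot: [1.194, 1.219, -1.194]
wrist_force: [-0.4, 0.7, -2.0]
width: 0.15
t 10.7 tcp [0.4729 0.3918 0.1609] jaw yaw 0.021 xaxis [ 0. -0. -1.] F [-0.4  0.7 -2. ] w 0.15
```

View pics/s10c.png

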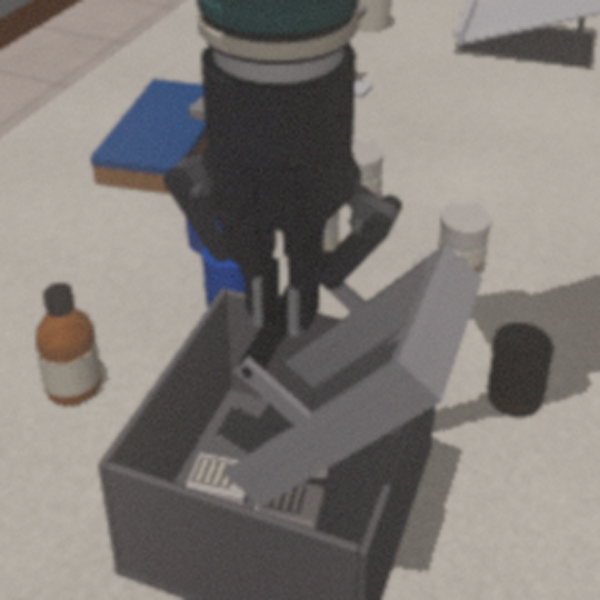

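```bash
cat >> h.py <<'E'
def tilt(tag,y0=.4405):
    z=np.load(tag+'.npz'); P=cloud(z['d'],z).reshape(-1,3)
    m=(abs(P[:,1]-y0)<.006)&(P[:,0]>.3)&(P[:,0]<.6)&(P[:,2]>.03)
    q=P[m][:,[0,2]].astype(np.float32)
    # keep main wall: ransac by minAreaRect of cluster hist
    r=cv2.minAreaRect(q); print(len(q),np.round(r[0],4),np.round(r[1],4),r[2]); return q
E
python3 - <<'E'
from h import *
q=tilt('s10'); 
s=st()
im=np.zeros((300,400),np.uint8)
for x,z in q: im[int(299-z*1000)if z<.299 else 0,int((x-.3)*1000)%400]=255
cv2.imwrite('pics/xz.png',cv2.resize(im,(800,600),interpolation=cv2.INTER_NEAREST))
E
```

```text
4126 [0.4398 0.2783] [0.1688 0.4954] 8.93416690826416
t 10.75 tcp [0.4727 0.3916 0.1604] jaw yaw 0.021 xaxis [-0.001 -0.001 -1.   ] F [ 0.  -0.3 -1.9] w 0.152
```

View pics/xz.png

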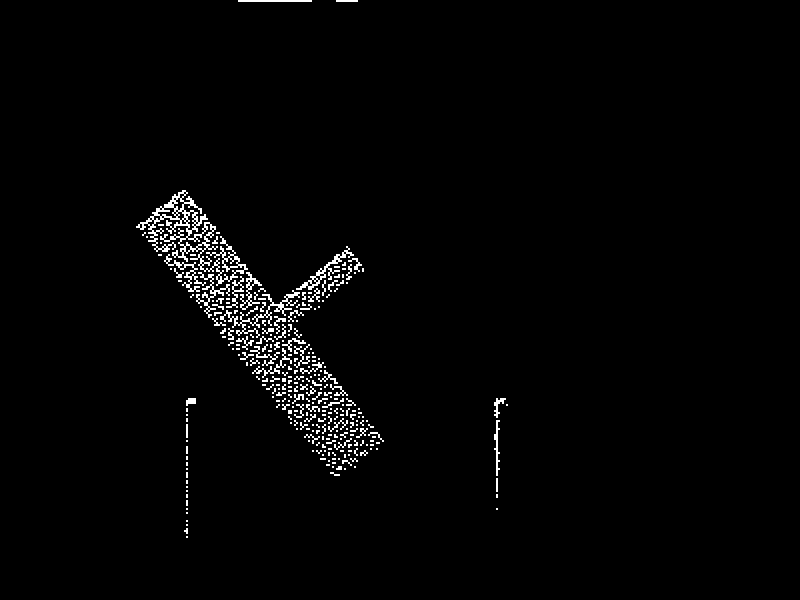

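```bash

python3 -m creep '[[255,[0,0,15],0],[255,[0,0,15],0],[255,[0,0,15],0],[255,[0,0,15],0],[255,[0,0,0],0],[255,[0,0,0],0],[255,[0,0,0],0],[255,[0,0,0],0]]' 60
python3 - <<'E'
from h import *
st()
im,d,c=shot('top','t11')
a=cv2.resize(im[170:300,80:230],(600,520),interpolation=cv2.INTER_CUBIC); cv2.imwrite('pics/t11c.png',a)
im,d,c=shot('wrist','w11')
im,d,c=shot('side','s11'); cv2.imwrite('pics/s11c.png',cv2.resize(im[160:400,180:420],(600,600)))
E
```

```text
time: 11.42
tool_pos: [0.4722, 0.3912, 0.2189]
tcp_rot: [1.191, 1.22, -1.196]
wrist_force: [0.4, 0.0, -2.1]
width: 0.151
t 11.42 tcp [0.4722 0.3912 0.2189] jaw yaw 0.021 xaxis [-0.002 -0.002 -1.   ] F [ 0.4  0.  -2.1] w 0.151
```

View pics/t11c.png

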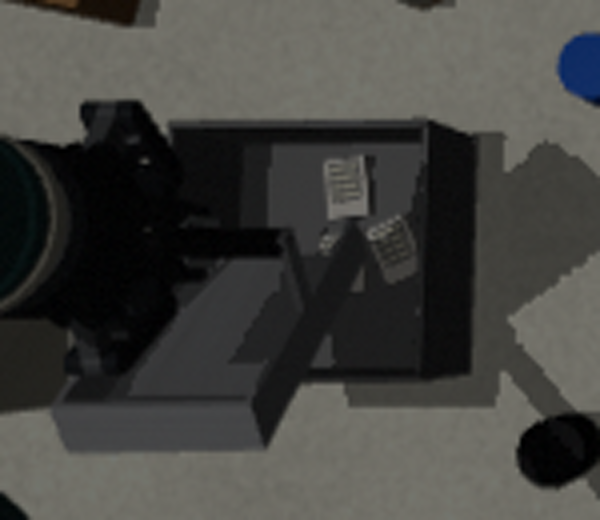

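View pics/w11.png

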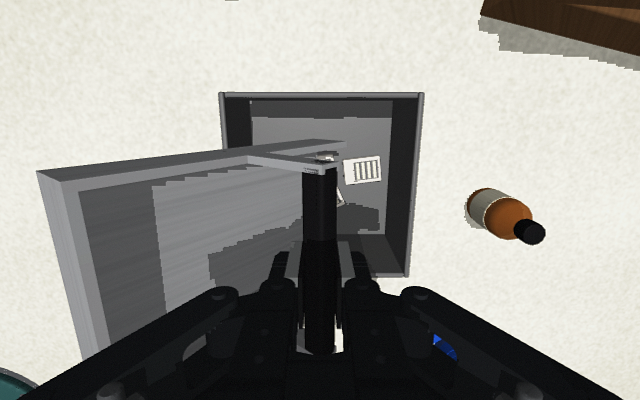

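View pics/s11c.png

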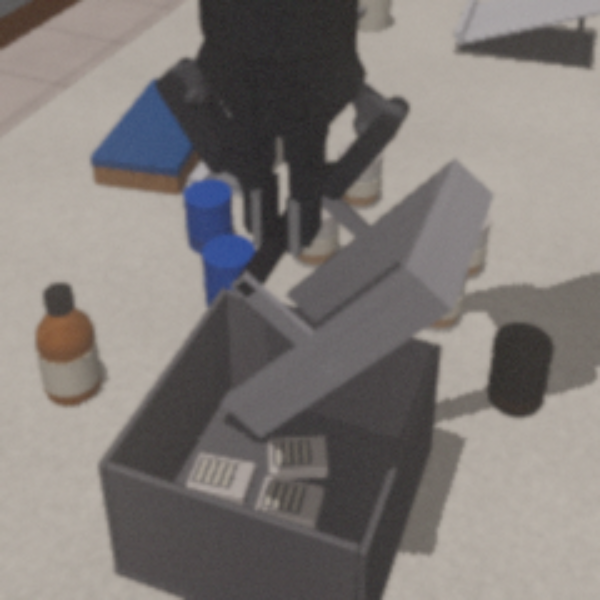

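```bash

python3 -m creep '[[255,[0,-15,10],0],[255,[0,-25,0],0],[255,[0,-35,0],0],[255,[2,-39,0],0],[255,[2,-39,0],0],[255,[2,-39,0],0],[255,[2,-39,0],0],[255,[2,-39,0],0]]' 60
python3 -m creep '[[255,[3,-39,0],0.01],[255,[3,-39,0],0.01],[255,[3,-39,0],0.01],[255,[3,-39,0],0.01],[255,[3,-39,0],0.01],[255,[3,-39,0],0.01],[255,[3,-39,0],0],[255,[3,-39,0],0]]' 60
python3 -m creep '[[255,[4,-39,0],0],[255,[4,-39,0],0],[255,[4,-35,-5],0],[255,[4,-30,-10],0],[255,[2,-15,-15],0],[255,[0,-10,-10],0],[255,[0,-5,0],0],[255,[0,0,0],0]]' 60
python3 - <<'E'
from h import *
st()
im,d,c=shot('top','t12')
a=cv2.resize(im[170:300,400:550],(600,520),interpolation=cv2.INTER_CUBIC); cv2.imwrite('pics/t12c.png',a)
im,d,c=shot('side','s12'); cv2.imwrite('pics/s12c.png',cv2.resize(im[80:240,320:480],(600,600)))
E
```

```text
time: 12.23
tool_pos: [0.4825, 0.1196, 0.2313]
tcp_rot: [1.194, 1.219, -1.193]
wrist_force: [1.6, -0.6, -1.1]
width: 0.151
time: 12.9
tool_pos: [0.5062, -0.1925, 0.2315]
tcp_rot: [1.15, 1.246, -1.149]
wrist_force: [1.3, -0.2, -2.4]
width: 0.149
time: 13.57
tool_pos: [0.5239, -0.3633, 0.1898]
tcp_rot: [1.15, 1.249, -1.151]
wrist_force: [-0.1, 0.4, -1.9]
width: 0.152
t 13.57 tcp [ 0.5239 -0.3633  0.1898] jaw yaw 0.08 xaxis [-0.002  0.002 -1.   ] F [-0.1  0.4 -1.9] w 0.152
```

View pics/t12c.png

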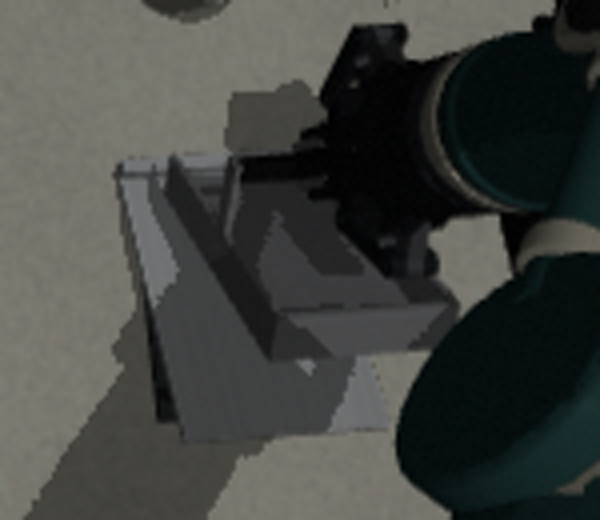

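View pics/s12c.png

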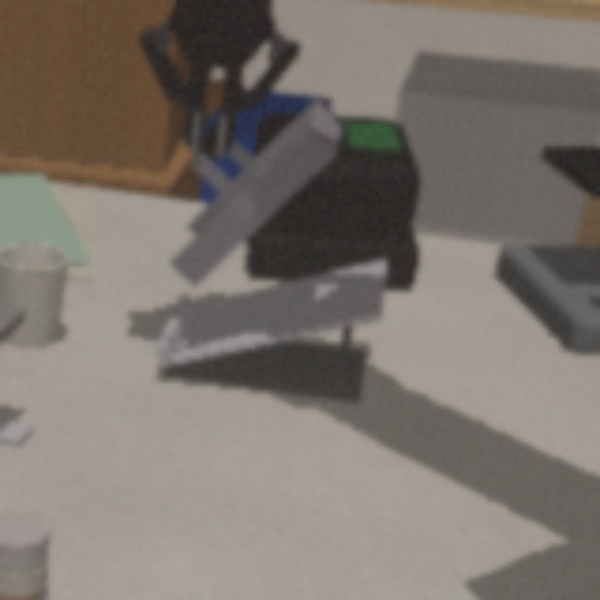

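```bash
cat >> h.py <<'E'
RC=np.array([.4527,-.3819]); RY=.079
def restframe(tag,fn,wlo=.02,whi=.075):
    z=np.load(tag+'.npz'); P=cloud(z['d'],z).reshape(-1,3)
    d=P[:,:2]-RC; u=d[:,0]*np.cos(RY)+d[:,1]*np.sin(RY); w=-d[:,0]*np.sin(RY)+d[:,1]*np.cos(RY); zz=P[:,2]
    m=(w>wlo)&(w<whi)&(abs(u)<.2)&(zz>.01)&(zz<.3)
    im=np.zeros((300,400,3),np.uint8)
    for a,b,c in zip(u[m],w[m],zz[m]): im[int(299-c*1000),int(200+a*1000)]=(255,int(255*(b-wlo)/(whi-wlo)),60)
    cv2.imwrite(f'pics/{fn}.png',cv2.resize(im,(800,600),interpolation=cv2.INTER_NEAREST)); return u,w,zz
E
python3 - <<'E'
from h import *
u,w,z=restframe('s12','xz12')
m=(z>.1)&(z<.2)&(abs(u)<.12)&(w>0.0)&(w<.09)
h,e=np.histogram(w[m],45,(0,.09)); print(h)
E
```

```text
[  0   1   1   0   0   0   0   0   2   3   1   6   4   3   1   0   0   1
   0   1   0   0   0   2   1   1   0   0   8  68 166 146  61  12   1   0
   0   0   0   0   0   0   0   0   0]
```

View pics/xz12.png

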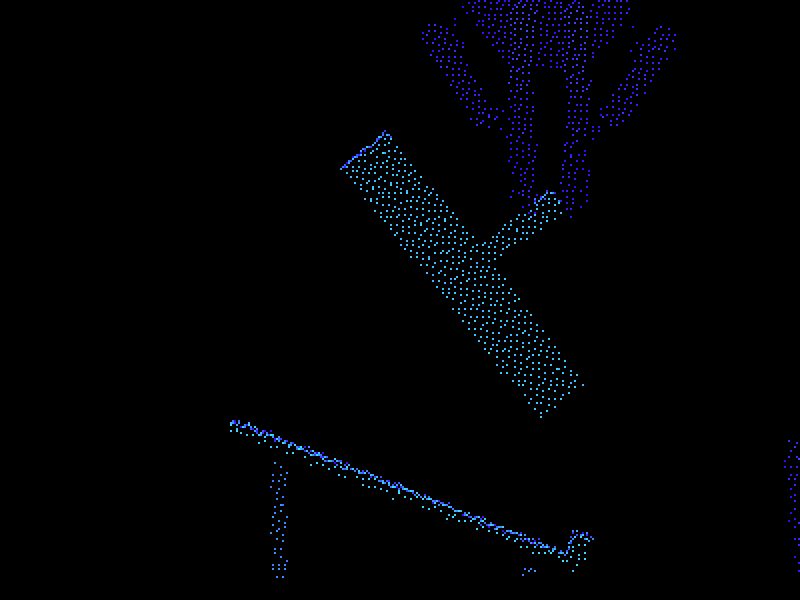

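```bash

python3 -m creep '[[255,[1,-5,-10],0],[255,[1,-5,-10],0],[255,[1,-2,-10],0],[255,[1,0,-10],0],[255,[0,0,-8],0],[255,[0,0,-6],0],[255,[0,0,-4],0],[255,[0,0,0],0]]' 60
python3 - <<'E'
from h import *
st()
im,d,c=shot('side','s13')
u,w,z=restframe('s13','xz13')
m=(z>.08)&(z<.15)&(abs(u)<.12)&(w>0.0)&(w<.09)
h,e=np.histogram(w[m],45,(0,.09)); print(h)
E
```

```text
time: 14.33
tool_pos: [0.5283, -0.3745, 0.1312]
tcp_rot: [1.15, 1.249, -1.15]
wrist_force: [0.0, 0.8, -2.3]
width: 0.151
t 14.33 tcp [ 0.5283 -0.3745  0.1312] jaw yaw 0.081 xaxis [-0.002  0.002 -1.   ] F [ 0.   0.8 -2.3] w 0.151
[  2   0   7   7  12  14   9   5   5   3   1   2   2   6   2   2   3   5
   1   4   3   0   8  38 114 119  52  13   1   3   2   1   7   4   1   0
   0   0   0   0   0   0   0   0   0]
```

View pics/xz13.png

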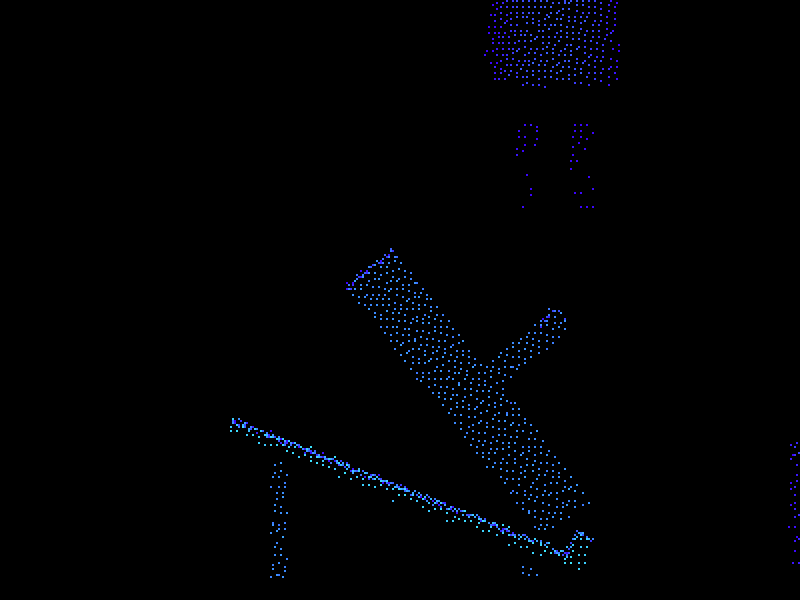

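```bash

python3 -m creep '[[255,[0,0,-4],0],[255,[0,0,-3],0],[255,[0,0,0],0],[230,[0,0,0],0],[215,[0,0,-5],0],[205,[0,0,-5],0],[195,[0,0,-4],0],[195,[0,0,0],0]]' 20
python3 - <<'E'
from h import *
st()
im,d,c=shot('side','s14')
u,w,z=restframe('s14','xz14')
E
```

```text
time: 15.05
tool_pos: [0.5281, -0.3748, 0.111]
tcp_rot: [1.149, 1.248, -1.15]
wrist_force: [-0.7, -0.5, 0.3]
width: 0.233
t 15.05 tcp [ 0.5281 -0.3748  0.111 ] jaw yaw 0.081 xaxis [-0.002  0.001 -1.   ] F [-0.7 -0.5  0.3] w 0.233
```

View pics/xz14.png

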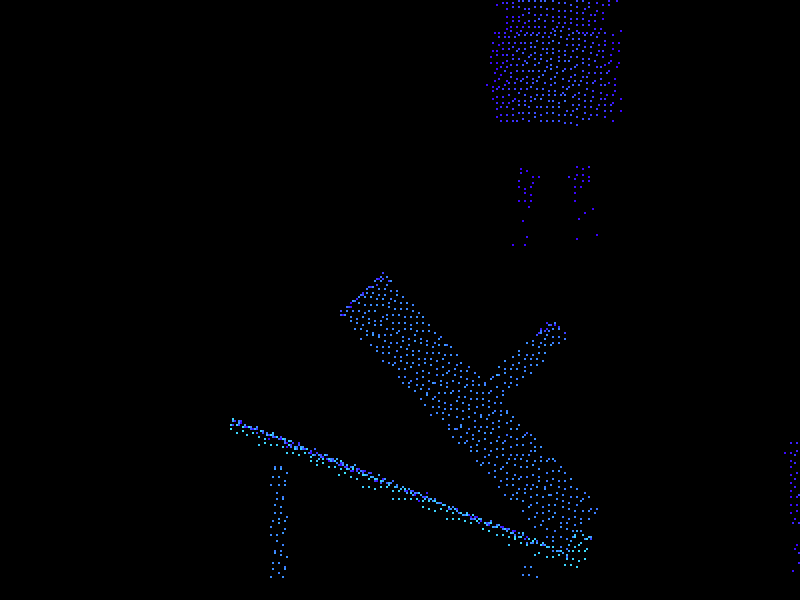

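```bash

python3 -m creep '[[195,[-6,-0.5,-1],0],[195,[-6,-0.5,-1],0],[195,[-6,-0.5,-2],0],[195,[-6,-0.5,-2],0],[195,[-6,-0.5,-2],0],[195,[-6,-0.5,-2],0],[195,[-6,-0.5,-2],0],[195,[-4,0,0],0]]' 20
python3 - <<'E'
from h import *
st()
im,d,c=shot('side','s15')
u,w,z=restframe('s15','xz15')
E
```

```text
time: 15.77
tool_pos: [0.4827, -0.3787, 0.0996]
tcp_rot: [1.15, 1.245, -1.149]
wrist_force: [3.8, -0.2, 0.4]
width: 0.233
t 15.77 tcp [ 0.4827 -0.3787  0.0996] jaw yaw 0.08 xaxis [ 0.001  0.    -1.   ] F [ 3.8 -0.2  0.4] w 0.233
```

View pics/xz15.png

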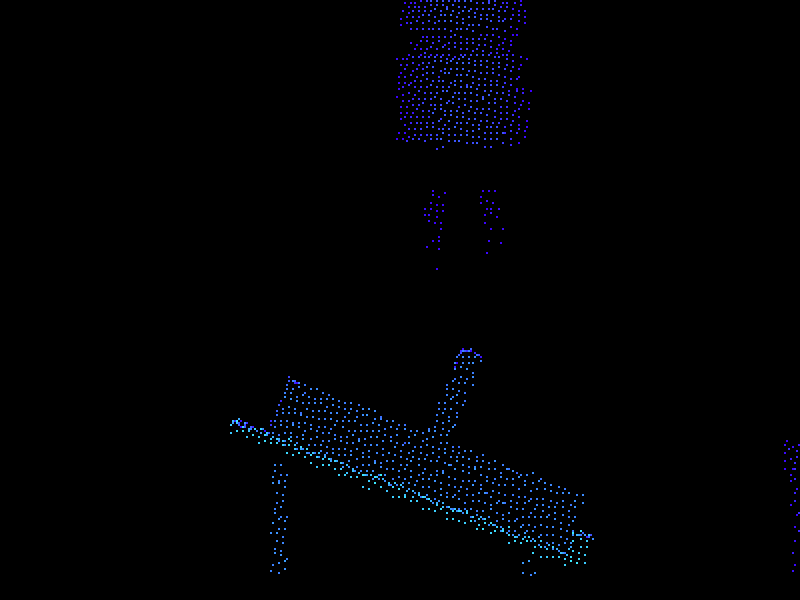

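```bash

python3 -m creep '[[195,[4,0,0],0],[160,[0,0,0],0],[120,[0,0,0],0],[100,[0,0,10],0],[100,[0,0,20],0],[60,[0,0,30],0],[0,[0,0,30],0],[0,[0,0,20],0]]' 20
python3 -m creep '[[0,[-10,40,0],0.12],[0,[-10,40,0],0.12],[0,[-10,40,0],0.12],[0,[-10,40,0],0.12],[0,[0,40,0],0.12],[0,[0,40,0],0.12],[0,[0,40,0],0.12],[0,[0,40,0],0.12]]' 20
python3 - <<'E'
from h import *
st()
im,d,c=shot('side','s16')
u,w,z=restframe('s16','xz16')
im,d,c=shot('top','t16'); P=cloud(d,c);H=P[...,2]
d=P[...,:2]-RC; u=d[...,0]*np.cos(RY)+d[...,1]*np.sin(RY); w=-d[...,0]*np.sin(RY)+d[...,1]*np.cos(RY)
v,uu=np.mgrid[0:400,0:640]
ex=H-(.055-u*np.tan(.38))
m=(uu>415)&(uu<520)&(v>195)&(v<295)&(ex>.06)&(abs(u)<.12)&(abs(w)<.09)
r=cv2.minAreaRect(np.c_[u[m],w[m]].astype(np.float32)); print('bar',m.sum(),r)
m=(uu>415)&(uu<520)&(v>195)&(v<295)&(ex>.015)&(abs(u)<.09)&(abs(w)<.09)
r=cv2.minAreaRect(np.c_[u[m],w[m]].astype(np.float32)); print('tray',m.sum(),r, u[m].min(),u[m].max(),w[m].min(),w[m].max())
# jars
from math import *
for nm,(a,b) in dict(j0=(262,204),j1=(299,208),j2=(246,251),j3=(273,253)).items():
    m=(abs(uu-a)<15)&(abs(v-b)<15)&(H>.05)&(H<.062)
    if m.sum()>20: print(nm,m.sum(),P[m][:,:2].mean(0))
a=cv2.resize(im[170:300,400:550],(600,520),interpolation=cv2.INTER_CUBIC); cv2.imwrite('pics/t16c.png',a)
E
```

```text
time: 16.48
tool_pos: [0.4882, -0.3794, 0.214]
tcp_rot: [1.149, 1.242, -1.148]
wrist_force: [0.7, -0.2, 0.1]
width: 0.99
time: 17.15
tool_pos: [0.4469, -0.0569, 0.2111]
tcp_rot: [0.411, 1.53, -0.411]
wrist_force: [0.7, 0.9, 0.7]
width: 1.0
t 17.15 tcp [ 0.4469 -0.0569  0.2111] jaw yaw 1.047 xaxis [ 0.002 -0.    -1.   ] F [0.7 0.9 0.7] w 1.0
bar 260 ((0.031056523323059082, -0.0014870278537273407), (0.1002587080001831, 0.01725245825946331), 88.87651824951172)
tray 916 ((0.012841541320085526, 2.0116567611694336e-05), (0.15246282517910004, 0.10450660437345505), 1.335673213005066) -0.06326861540279277 0.08967958706461897 -0.05212538634800025 0.054018893177392044
j0 227 [0.55375882 0.14093896]
j1 218 [0.54573396 0.04241181]
j2 236 [0.42854776 0.17779555]
j3 234 [0.42549321 0.10729421]
```

View pics/t16.png

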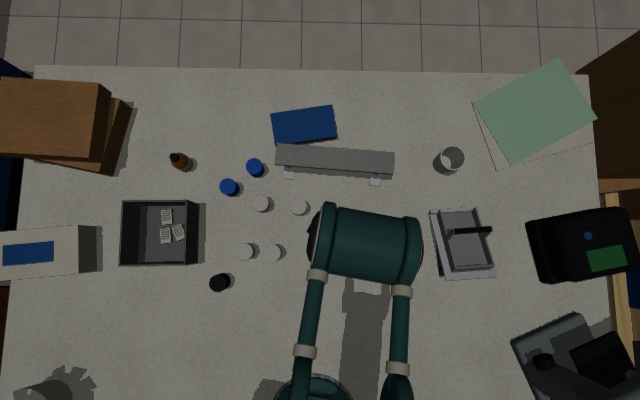

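View pics/xz16.png

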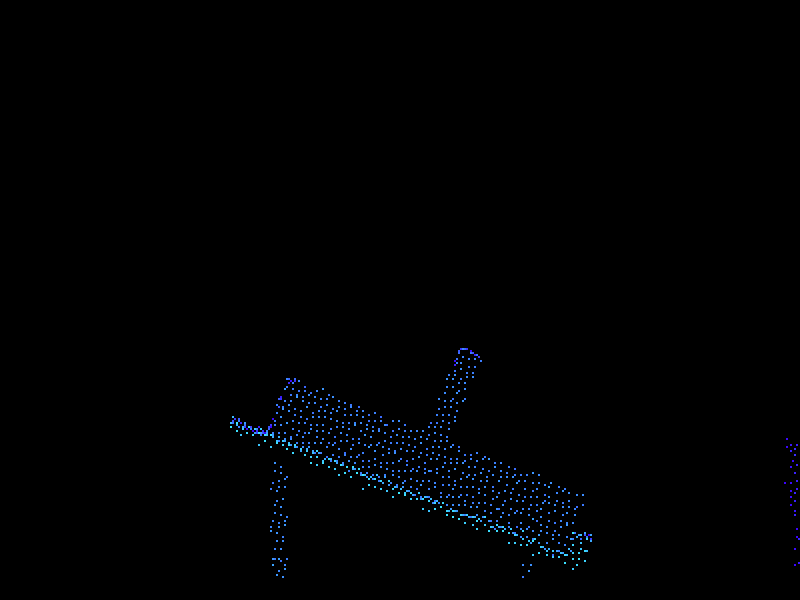

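```bash

python3 -m creep '[[0,[13,13,-5],-0.12],[0,[13,13,-10],-0.12],[0,[13,13,-10],-0.12],[0,[13,13,-10],-0.12],[0,[13,13,-10],-0.12],[0,[13,13,-10],-0.12],[0,[13,13,-10],-0.12],[0,[8,8,-10],-0.12]]' 40
python3 -m creep '[[0,[0,0,-10],-0.12],[0,[0,0,-10],-0.038],[0,[0,0,0],0],[0,[0,0,0],0],[0,[0,0,0],0],[0,[0,0,0],0],[0,[0,0,0],0],[0,[0,0,0],0]]' 40
python3 - <<'E'
from h import *
st()
shot('wrist','w17')
E
```

```text
time: 17.92
tool_pos: [0.5479, 0.0408, 0.1352]
tcp_rot: [1.155, 1.242, -1.153]
wrist_force: [-0.4, 0.2, 1.6]
width: 0.997
time: 18.58
tool_pos: [0.5465, 0.0402, 0.1157]
tcp_rot: [1.266, 1.171, -1.265]
wrist_force: [-0.4, 0.3, -0.2]
width: 1.001
t 18.58 tcp [0.5465 0.0402 0.1157] jaw yaw -0.077 xaxis [ 0.001 -0.    -1.   ] F [-0.4  0.3 -0.2] w 1.001
```

View pics/w17.png

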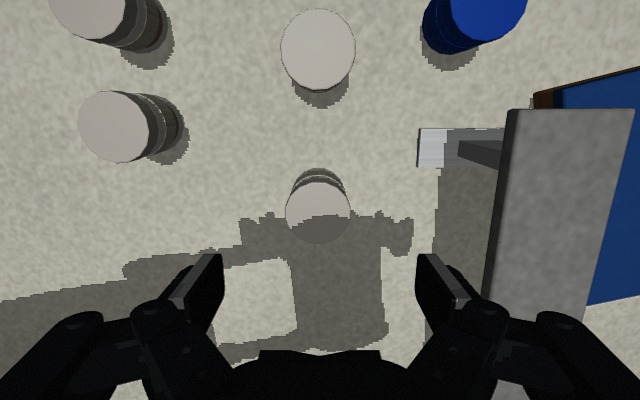

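```bash

python3 -m creep '[[0,[-1,2,-30],0],[0,[0,0,-30],0],[0,[0,0,-25],0],[0,[0,0,-10],0],[255,[0,0,0],0],[255,[0,0,0],0],[255,[0,0,0],0],[255,[0,0,0],0]]' 30
python3 -m creep '[[255,[0,0,0],0],[255,[0,0,20],0],[255,[0,0,30],0],[255,[0,-20,35],0],[255,[0,-30,20],0],[255,[0,-30,20],0],[255,[0,-30,20],0],[255,[0,-30,15],0]]' 30
python3 -c "
from h import *
st()"
```

```text
time: 19.3
tool_pos: [0.5471, 0.0424, 0.0221]
tcp_rot: [1.268, 1.169, -1.263]
wrist_force: [0.5, 0.2, -0.4]
width: 0.506
time: 19.97
tool_pos: [0.5458, -0.099, 0.1831]
tcp_rot: [1.267, 1.169, -1.263]
wrist_force: [0.4, 0.1, -0.9]
width: 0.507
t 19.97 tcp [ 0.5458 -0.099   0.1831] jaw yaw -0.076 xaxis [ 0.004 -0.001 -1.   ] F [ 0.4  0.1 -0.9] w 0.507
```

```bash

python3 -m creep '[[255,[30,-7,0],0],[255,[30,-7,0],0],[255,[30,-7,0],0],[255,[20,-7,-10],0],[255,[2,0,-20],0],[255,[0,0,-20],0],[255,[0,0,0],0],[255,[0,0,0],0]]' 30
python3 -c "
from h import *
st()"
```

```text
time: 20.63
tool_pos: [0.6556, -0.1254, 0.1286]
tcp_rot: [1.265, 1.175, -1.268]
wrist_force: [-1.0, 0.4, 0.3]
width: 0.501
t 20.63 tcp [ 0.6556 -0.1254  0.1286] jaw yaw -0.077 xaxis [-0.003  0.001 -1.   ] F [-1.   0.4  0.3] w 0.501
```

```bash

python3 -m creep '[[255,[2,-2,-2],0],[255,[0,0,-2],0],[255,[0,0,-2],0],[255,[0,0,-1],0],[255,[0,0,0],0],[255,[0,0,0],0],[255,[0,0,0],0],[255,[0,0,0],0]]' 30
python3 -c "
from h import *
st()"
```

```text
time: 21.3
tool_pos: [0.6591, -0.1277, 0.1231]
tcp_rot: [1.266, 1.172, -1.266]
wrist_force: [-0.3, 0.1, 0.4]
width: 0.5
t 21.3 tcp [ 0.6591 -0.1277  0.1231] jaw yaw -0.077 xaxis [ 0. -0. -1.] F [-0.3  0.1  0.4] w 0.5
```

```bash

python3 -m creep '[[255,[-1,0,-1],0],[255,[0,0,-1],0],[255,[0,0,0],0],[200,[0,0,0],0],[100,[0,0,0],0],[0,[0,0,0],0],[0,[0,0,0],0],[0,[0,0,10],0]]' 30
python3 -m creep '[[0,[0,0,30],0],[0,[0,0,40],0],[0,[-15,20,10],0],[0,[-35,20,0],0],[0,[-35,20,0],0],[0,[-35,20,0],0],[0,[-35,20,0],0],[0,[-35,20,0],0]]' 30
python3 - <<'E'
from h import *
st()
shot('wrist','w18')
im,d,c=shot('side','s18')
cv2.imwrite('pics/s18c.png',cv2.resize(im[120:280,220:420],(800,600)))
E
```

```text
time: 21.97
tool_pos: [0.6561, -0.1272, 0.1282]
tcp_rot: [1.264, 1.176, -1.269]
wrist_force: [-1.5, 0.1, -0.4]
width: 0.991
time: 22.63
tool_pos: [0.4664, -0.007, 0.2113]
tcp_rot: [1.266, 1.171, -1.266]
wrist_force: [-0.6, 1.2, -0.0]
width: 1.001
t 22.63 tcp [ 0.4664 -0.007   0.2113] jaw yaw -0.077 xaxis [ 0.001  0.    -1.   ] F [-0.6  1.2 -0. ] w 1.001
```

View pics/s18c.png

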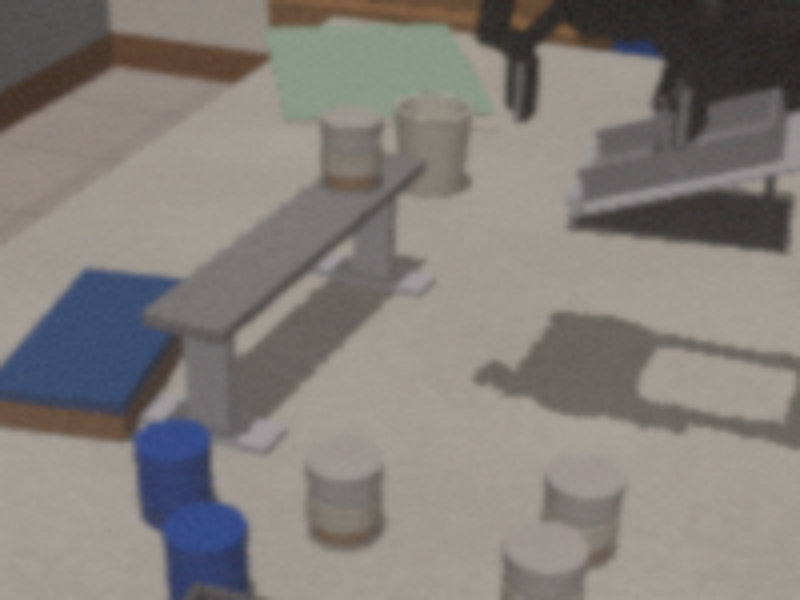

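```bash

python3 -m creep '[[0,[-10,29,-15],0],[0,[-10,29,-15],0],[0,[-10,29,-15],0],[0,[-11,27,-15],0],[0,[0,0,-30],0],[0,[0,0,-5],0],[0,[0,0,0],0],[0,[0,0,0],0]]' 30
python3 - <<'E'
from h import *
st()
im,d,c=shot('top','t19'); P=cloud(d,c);H=P[...,2]
v,uu=np.mgrid[0:400,0:640]
for nm,(a,b) in dict(j0=(262,204),p1=(367,160),j2=(246,251),j3=(273,253)).items():
    m=(abs(uu-a)<15)&(abs(v-b)<15)&((H>.05)&(H<.062)|(H>.145)&(H<.165))
    if m.sum()>20: print(nm,m.sum(),P[m].mean(0),cv2.minEnclosingCircle(P[m][:,:2].astype(np.float32)))
E
```

```text
time: 23.4
tool_pos: [0.4278, 0.1059, 0.1166]
tcp_rot: [1.266, 1.171, -1.266]
wrist_force: [0.6, -1.1, -0.2]
width: 1.003
t 23.4 tcp [0.4278 0.1059 0.1166] jaw yaw -0.078 xaxis [ 0. -0. -1.] F [ 0.6 -1.1 -0.2] w 1.003
j0 228 [0.55368145 0.14078156 0.05492777] ((0.5538628101348877, 0.14123579859733582), 0.02188999578356743)
p1 271 [ 0.65706888 -0.1272578   0.15470273] ((0.6577152609825134, -0.12799708545207977), 0.02203170210123062)
```

```bash

python3 -m creep '[[0,[-2,1,-30],0],[0,[0,0,-30],0],[0,[0,0,-25],0],[0,[0,0,-11],0],[255,[0,0,0],0],[255,[0,0,0],0],[255,[0,0,0],0],[255,[0,0,0],0]]' 30
python3 -m creep '[[255,[0,0,0],0],[255,[0,0,20],0],[255,[5,0,35],0],[255,[15,-20,35],0],[255,[20,-30,20],0],[255,[20,-30,20],0],[255,[20,-30,20],0],[255,[20,-30,12],0]]' 30
python3 -c "
from h import *
st()"
```

```text
time: 24.12
tool_pos: [0.4274, 0.1075, 0.0221]
tcp_rot: [1.269, 1.169, -1.263]
wrist_force: [0.5, 0.2, 0.4]
width: 0.503
time: 24.78
tool_pos: [0.5266, -0.0335, 0.1845]
tcp_rot: [1.268, 1.168, -1.262]
wrist_force: [0.0, 0.0, -0.1]
width: 0.504
t 24.78 tcp [ 0.5266 -0.0335  0.1845] jaw yaw -0.077 xaxis [ 0.005 -0.    -1.   ] F [ 0.   0.  -0.1] w 0.504
```

```bash

python3 -m creep '[[255,[33,-10,0],0],[255,[33,-10,0],0],[255,[33,-10,0],0],[255,[33,-11,-5],0],[255,[2,0,-20],0],[255,[0,0,-20],0],[255,[0,0,-10],0],[255,[0,0,0],0]]' 30
python3 -c "
from h import *
st()"
```

```text
time: 25.45
tool_pos: [0.6569, -0.0728, 0.1233]
tcp_rot: [1.264, 1.175, -1.269]
wrist_force: [-0.6, -0.4, -0.6]
width: 0.503
t 25.45 tcp [ 0.6569 -0.0728  0.1233] jaw yaw -0.077 xaxis [-0.004  0.001 -1.   ] F [-0.6 -0.4 -0.6] w 0.503
```

```bash

python3 -m creep '[[255,[0,0,2],0],[255,[3,-3,0],0],[255,[0,0,-1],0],[255,[0,0,-1],0],[255,[0,0,0],0],[255,[0,0,0],0],[255,[0,0,0],0],[255,[0,0,0],0]]' 30
python3 -c "
from h import *
st()"
```

```text
time: 26.12
tool_pos: [0.6615, -0.076, 0.1259]
tcp_rot: [1.266, 1.172, -1.266]
wrist_force: [-0.2, 1.0, -0.8]
width: 0.502
t 26.12 tcp [ 0.6615 -0.076   0.1259] jaw yaw -0.077 xaxis [ 0.  0. -1.] F [-0.2  1.  -0.8] w 0.502
```

Down 4 mm more (jar bottom sits at TCP−0.021), then release.

```bash

python3 -m creep '[[255,[0,0,-2],0],[255,[0,0,-2],0],[255,[0,0,-1],0],[255,[0,0,0],0],[200,[0,0,0],0],[100,[0,0,0],0],[0,[0,0,0],0],[0,[0,0,0],0]]' 30
python3 -m creep '[[0,[0,0,15],0],[0,[0,0,35],0],[0,[0,0,40],0],[0,[-20,35,0],0],[0,[-20,35,0],0],[0,[-20,35,0],0],[0,[-20,35,0],0],[0,[-20,35,0],0]]' 30
python3 -c "
from h import *
st()"
```

```text
time: 26.78
tool_pos: [0.6615, -0.076, 0.1204]
tcp_rot: [1.266, 1.172, -1.266]
wrist_force: [0.3, 0.6, 0.9]
width: 0.871
time: 27.45
tool_pos: [0.5604, 0.1002, 0.2106]
tcp_rot: [1.266, 1.171, -1.266]
wrist_force: [-0.1, 0.4, 0.3]
width: 1.004
t 27.45 tcp [0.5604 0.1002 0.2106] jaw yaw -0.078 xaxis [ 0.  0. -1.] F [-0.1  0.4  0.3] w 1.004
```

```bash

python3 -m creep '[[0,[-6,30,-15],0],[0,[0,10,-35],0],[0,[0,0,-40],0],[0,[0,0,-20],0],[0,[0,0,0],0],[0,[0,0,0],0],[0,[0,0,0],0],[0,[0,0,0],0]]' 30
python3 - <<'E'
from h import *
st()
im,d,c=shot('top','t20'); P=cloud(d,c);H=P[...,2]
v,uu=np.mgrid[0:400,0:640]
for nm,(a,b) in dict(p2=(348,160),p1=(367,160),j2=(246,251),j0=(262,204)).items():
    m=(abs(uu-a)<15)&(abs(v-b)<15)&((H>.05)&(H<.062)|(H>.145)&(H<.165))
    if m.sum()>20: print(nm,m.sum(),P[m].mean(0),cv2.minEnclosingCircle(P[m][:,:2].astype(np.float32)))
shot('wrist','w20')
E
```

```text
time: 28.12
tool_pos: [0.5578, 0.1391, 0.1033]
tcp_rot: [1.269, 1.169, -1.262]
wrist_force: [0.6, -0.4, 0.2]
width: 0.998
t 28.12 tcp [0.5578 0.1391 0.1033] jaw yaw -0.078 xaxis [ 0.004  0.001 -1.   ] F [ 0.6 -0.4  0.2] w 0.998
p2 287 [ 0.66019847 -0.07897194  0.15465029] ((0.6581394076347351, -0.08433268964290619), 0.029961831867694855)
p1 317 [ 0.6577407  -0.12191361  0.15474436] ((0.6622205376625061, -0.1172979474067688), 0.03314325585961342)
j2 33 [0.44509914 0.18084426 0.05451604] ((0.4422694742679596, 0.18022939562797546), 0.016441546380519867)
```

View pics/t20.png

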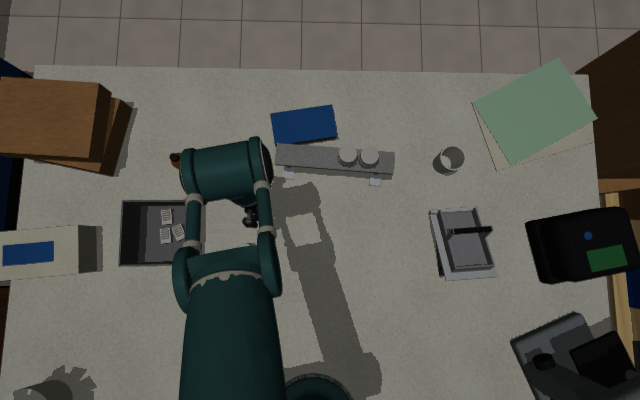

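View pics/w20.png

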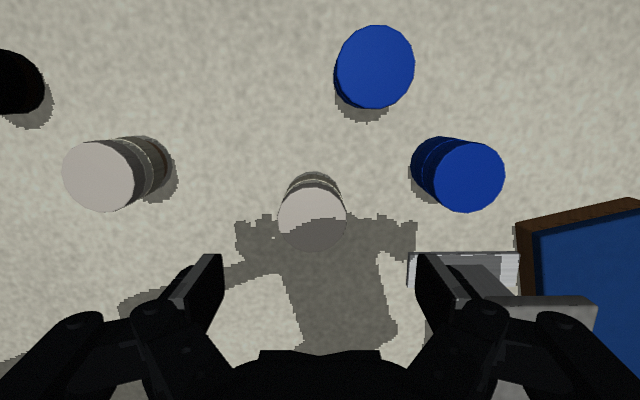

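```bash

python3 -m creep '[[0,[-2,2,-25],0],[0,[0,0,-30],0],[0,[0,0,-20],0],[0,[0,0,-8],0],[255,[0,0,0],0],[255,[0,0,0],0],[255,[0,0,0],0],[255,[0,0,0],0]]' 30
python3 -m creep '[[255,[0,0,0],0],[255,[0,0,20],0],[255,[0,-5,35],0],[255,[0,-15,35],0],[255,[0,-30,25],0],[255,[0,-30,25],0],[255,[0,-35,20],0],[255,[0,-35,0],0]]' 30
python3 -c "
from h import *
st()"
```

```text
time: 28.88
tool_pos: [0.5555, 0.1414, 0.0201]
tcp_rot: [1.268, 1.17, -1.263]
wrist_force: [0.9, -0.6, -0.9]
width: 0.508
time: 29.55
tool_pos: [0.5571, -0.0102, 0.1844]
tcp_rot: [1.27, 1.164, -1.257]
wrist_force: [2.2, 0.6, -0.2]
width: 0.51
t 29.55 tcp [ 0.5571 -0.0102  0.1844] jaw yaw -0.076 xaxis [ 0.011 -0.001 -1.   ] F [ 2.2  0.6 -0.2] w 0.51
```

```bash

python3 -m creep '[[255,[28,-4,0],0],[255,[28,-4,0],0],[255,[28,-4,0],0],[255,[25,-3,-5],0],[255,[0,0,-20],0],[255,[0,0,-20],0],[255,[0,0,-8],0],[255,[0,0,0],0]]' 30
python3 -m creep '[[255,[0,0,0],0],[255,[0,0,0],0],[255,[0,0,0],0],[255,[0,0,0],0],[255,[0,0,0],0],[255,[0,0,0],0],[255,[0,0,0],0],[255,[0,0,0],0]]' 30
python3 -c "
from h import *
st()"
```

```text
time: 30.22
tool_pos: [0.6601, -0.0239, 0.1216]
tcp_rot: [1.263, 1.176, -1.27]
wrist_force: [0.0, 0.3, -1.9]
width: 0.506
time: 30.88
tool_pos: [0.6626, -0.024, 0.125]
tcp_rot: [1.266, 1.172, -1.266]
wrist_force: [-0.8, 0.2, -0.9]
width: 0.511
t 30.88 tcp [ 0.6626 -0.024   0.125 ] jaw yaw -0.077 xaxis [ 0. -0. -1.] F [-0.8  0.2 -0.9] w 0.511
```

```bash

python3 -m creep '[[255,[2.5,0,-2],0],[255,[0,0,-2],0],[255,[0,0,-1],0],[255,[0,0,0],0],[200,[0,0,0],0],[100,[0,0,0],0],[0,[0,0,0],0],[0,[0,0,0],0]]' 30
python3 -m creep '[[0,[0,0,15],0],[0,[0,0,35],0],[0,[0,0,40],0],[0,[-36,18,0],0],[0,[-36,18,0],0],[0,[-36,18,0],0],[0,[-36,18,0],0],[0,[-36,18,0],0]]' 30
python3 -c "
from h import *
st()"
```

```text
time: 31.55
tool_pos: [0.6649, -0.024, 0.1195]
tcp_rot: [1.266, 1.172, -1.266]
wrist_force: [0.1, -0.1, -0.2]
width: 0.869
time: 32.22
tool_pos: [0.4832, 0.0665, 0.2095]
tcp_rot: [1.266, 1.172, -1.266]
wrist_force: [-0.4, 0.9, 1.0]
width: 1.0
t 32.22 tcp [0.4832 0.0665 0.2095] jaw yaw -0.078 xaxis [-0.  0. -1.] F [-0.4  0.9  1. ] w 1.0
```

```bash

python3 -m creep '[[0,[-14,28,-15],0],[0,[-14,28,-15],0],[0,[-14,28,-15],0],[0,[-13,27,-20],0],[0,[0,0,-30],0],[0,[0,0,0],0],[0,[0,0,0],0],[0,[0,0,0],0]]' 30
python3 - <<'E'
from h import *
st()
shot('wrist','w21')
E
```

```text
time: 32.88
tool_pos: [0.4309, 0.1768, 0.1158]
tcp_rot: [1.267, 1.171, -1.265]
wrist_force: [0.3, -0.3, 0.5]
width: 1.0
t 32.88 tcp [0.4309 0.1768 0.1158] jaw yaw -0.077 xaxis [ 0.001  0.    -1.   ] F [ 0.3 -0.3  0.5] w 1.0
```

View pics/w21.png

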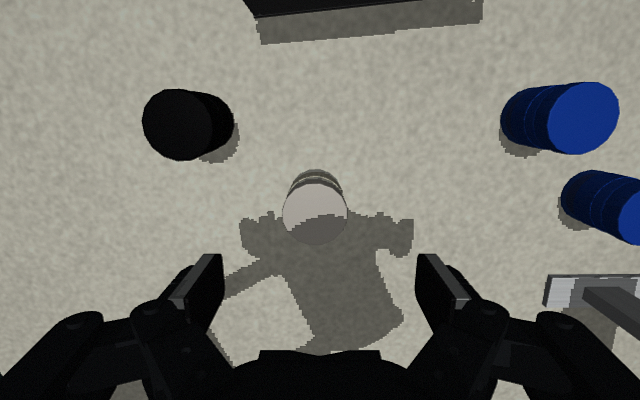

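Jar centred at about (314,212) between the fingers. Descend, grip, carry to slot t=+78 (0.669, 0.0278).

```bash

python3 -m creep '[[0,[-2,1,-30],0],[0,[0,0,-30],0],[0,[0,0,-25],0],[0,[0,0,-10],0],[255,[0,0,0],0],[255,[0,0,0],0],[255,[0,0,0],0],[255,[0,0,0],0]]' 30
python3 -m creep '[[255,[0,0,0],0],[255,[0,0,20],0],[255,[0,-5,35],0],[255,[10,-15,35],0],[255,[20,-30,20],0],[255,[20,-30,20],0],[255,[20,-30,20],0],[255,[20,-30,12],0]]' 30
python3 -c "
from h import *
st()"
```

```text
time: 33.6
tool_pos: [0.4303, 0.1786, 0.0221]
tcp_rot: [1.269, 1.17, -1.262]
wrist_force: [0.2, 0.2, 0.3]
width: 0.51
time: 34.27
tool_pos: [0.5201, 0.0368, 0.1856]
tcp_rot: [1.268, 1.168, -1.261]
wrist_force: [1.4, 0.5, -1.3]
width: 0.507
t 34.27 tcp [0.5201 0.0368 0.1856] jaw yaw -0.076 xaxis [ 0.005  0.    -1.   ] F [ 1.4  0.5 -1.3] w 0.507
```

```bash

python3 -m creep '[[255,[37,-2,0],0],[255,[37,-2,0],0],[255,[37,-2,0],0],[255,[37,-2,-5],0],[255,[0,0,-20],0],[255,[0,0,-20],0],[255,[0,0,-10],0],[255,[0,0,0],0]]' 30
python3 -m creep '[[255,[0,0,0],0],[255,[0,0,0],0],[255,[0,0,0],0],[255,[0,0,0],0],[255,[0,0,0],0],[255,[0,0,0],0],[255,[0,0,0],0],[255,[0,0,0],0]]' 30
python3 -c "
from h import *
st()"
```

```text
time: 34.93
tool_pos: [0.6637, 0.03, 0.1235]
tcp_rot: [1.263, 1.176, -1.27]
wrist_force: [0.1, 0.2, -0.2]
width: 0.503
time: 35.6
tool_pos: [0.6661, 0.03, 0.127]
tcp_rot: [1.266, 1.172, -1.266]
wrist_force: [-0.7, -0.3, -1.4]
width: 0.508
t 35.6 tcp [0.6661 0.03   0.127 ] jaw yaw -0.077 xaxis [ 0.  0. -1.] F [-0.7 -0.3 -1.4] w 0.508
```

```bash

python3 -m creep '[[255,[2.5,-2,-2],0],[255,[0,0,-2],0],[255,[0,0,-1],0],[255,[0,0,-1],0],[200,[0,0,0],0],[100,[0,0,0],0],[0,[0,0,0],0],[0,[0,0,0],0]]' 30
python3 -m creep '[[0,[0,0,15],0],[0,[0,0,35],0],[0,[0,0,40],0],[0,[-36,18,20],0],[0,[-36,18,20],0],[0,[-36,18,0],0],[0,[-36,18,0],0],[0,[-36,18,0],0]]' 30
python3 -m creep '[[0,[0,41,0],0],[0,[0,41,0],0],[0,[0,41,0],0],[0,[0,41,0],0],[0,[-20,30,0],0],[0,[0,0,0],0],[0,[0,0,0],0],[0,[0,0,0],0]]' 30
cat > chk.py <<'E'
from h import *
import sys
tag=sys.argv[1]
st()
im,d,c=shot('top','t'+tag); P=cloud(d,c);H=P[...,2]
v,uu=np.mgrid[0:400,0:640]
m=(H>.148)&(H<.165)&(uu>265)&(uu<405)&(v>130)&(v<190)
# per jar: split along the ledge axis
C=np.array([.6635,-.05]); ax=np.array([.9975,-.0708]); ay=np.array([.0708,.9975])
q=P[m][:,:2]-C; t=q@ay; x=q@ax
for k in (-.078,-.026,.026,.078):
    s=abs(t-k)<.026; 
    if s.sum(): (a,b),r=cv2.minEnclosingCircle(np.c_[x[s],t[s]].astype(np.float32)); print('jar',s.sum(),'x',round(a,4),'y',round(b,4),'r',round(r,4),'mean',x[s].mean().round(4),t[s].mean().round(4),'top',P[m][s][:,2].mean().round(4),P[m][s][:,2].std().round(4))
dd=P[...,:2]-RC; u=dd[...,0]*np.cos(RY)+dd[...,1]*np.sin(RY); w=-dd[...,0]*np.sin(RY)+dd[...,1]*np.cos(RY)
ex=H-(.055-u*np.tan(.38))
m=(uu>415)&(uu<520)&(v>195)&(v<295)&(ex>.06)&(abs(u)<.12)&(abs(w)<.09)
print('bar',m.sum(),cv2.minAreaRect(np.c_[u[m],w[m]].astype(np.float32)))
def rect(m,n):
    r=cv2.minAreaRect(P[m][:,:2].astype(np.float32)); print(n,np.round(r[0],4))
b=lambda a,e,f,g:(uu>=a)&(uu<=f)&(v>=e)&(v<=g)
rect(b(265,95,345,145)&(H>.02)&(H<.05),'slidebox (.7717,.0314)')
a=cv2.resize(im[95:295,105:505],(800,400),interpolation=cv2.INTER_CUBIC); cv2.imwrite(f'pics/t{tag}c.png',a)
im,d,c=shot('side','s'+tag); restframe('s'+tag,'xz'+tag)
E
python3 chk.py 22
```

```text
time: 36.27
tool_pos: [0.6684, 0.028, 0.1205]
tcp_rot: [1.266, 1.172, -1.266]
wrist_force: [-0.5, -0.1, 0.3]
width: 0.872
time: 36.93
tool_pos: [0.4924, 0.1159, 0.2481]
tcp_rot: [1.267, 1.171, -1.265]
wrist_force: [0.9, 0.4, 0.2]
width: 0.998
time: 37.6
tool_pos: [0.4735, 0.3092, 0.2475]
tcp_rot: [1.264, 1.172, -1.266]
wrist_force: [0.1, -0.4, 0.2]
width: 1.002
t 37.6 tcp [0.4735 0.3092 0.2475] jaw yaw -0.076 xaxis [-0.    -0.001 -1.   ] F [ 0.1 -0.4  0.2] w 1.002
jar 267 x 0.0001 y -0.0779 r 0.0219 mean -0.0007 -0.0777 top 0.1548 0.0017
jar 266 x 0.0008 y -0.0261 r 0.0219 mean -0.0001 -0.0262 top 0.1549 0.0016
jar 265 x 0.0 y 0.0257 r 0.0218 mean -0.0006 0.0258 top 0.1549 0.0017
jar 268 x 0.0002 y 0.0772 r 0.0221 mean -0.0007 0.0772 top 0.1549 0.0017
bar 260 ((0.03103039041161537, -0.001464802771806717), (0.09987382590770721, 0.01720176823437214), 88.86203002929688)
slidebox (.7717,.0314) [0.7714 0.0313]
```

View pics/t22c.png

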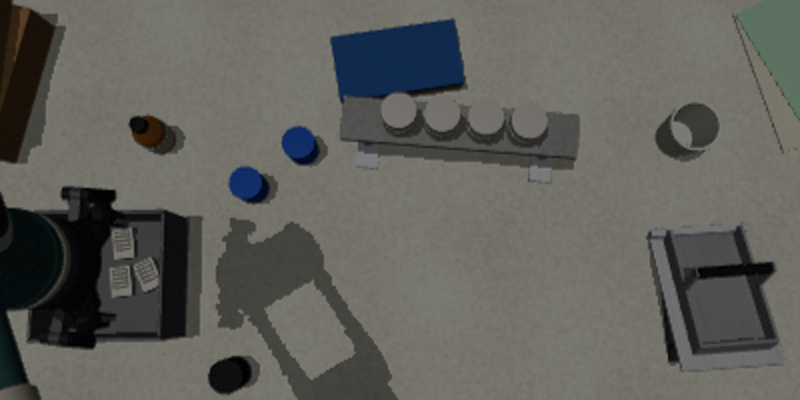

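View pics/s22.png

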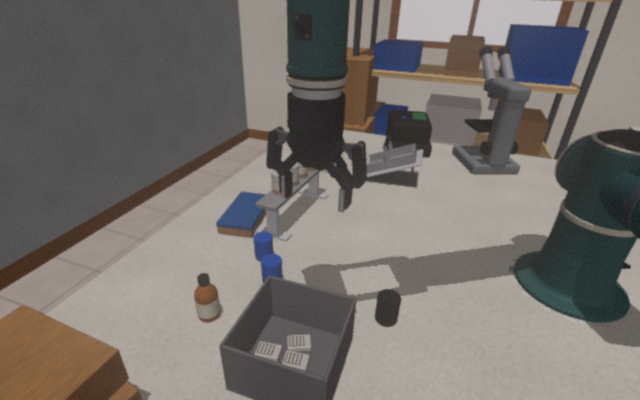

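View pics/xz22.png

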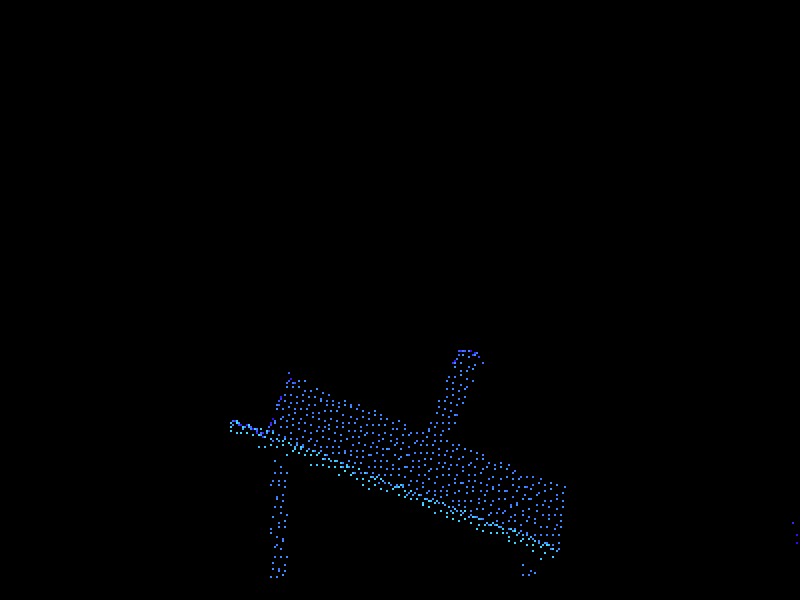

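```bash
python3 -c "
from workcell import finish_job
print(finish_job())"
```

```text
the job is handed in; nothing more can be done
None
```

I've handed in the job with everything in place. The hand-in returns no verdict, so I can't say whether it passed.

- **Cassettes:** I carried the tray by its handle to the bin. The moves can't tilt the tool, so I leaned the tray on the bin's near rim inside loosened jaws. It reached about 0.9 rad nose down with the handle about 0.165 m up, over the middle of the bin. All three cassettes present lie on the bin floor in the last pictures.
- **Tray:** I set its open end against the stop, let it down onto the board and released it. In the last check it lay flat, with its handle within 1 mm of the expected spot along the slope. It was about 1.5 mm off centre and about 0.02 rad off straight.
- **Jars:** The four white jars stand upright on the shelf in one row. They are within 1 mm of the centre line, with centres about 52 mm apart (gaps of about 8 mm).
- **Bystanders:** The slide box measured within 0.5 mm of where it started. The bottle, the cup, and the blue and black look-alikes look unmoved in the pictures, but I didn't measure them.

My first try at the tilt didn't work. Pressing the tray on the rim with the bar gripped at 20 N did not turn it, so I loosened the jaws instead. No check failed or disagreed at the end. The job took about 38 s of robot time.

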